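# Check the sample tubes under the needle and upend them to dry

### The job

Switch on the sighting lamp with its toggle lever, then check the brown glass tubes lying on the cross-slide carriage in order from the shortest to the longest: by its knob, slide the carriage so that each tube's white ring stands under the fixed needle, and leave it there for two seconds before going on to the next. Then bring the carriage home against both stops (fully left and fully towards the robot), and after that set every tube mouth down over a peg of the drying rack, one to a peg, without disturbing the other glassware or bumping the sighting head. Switch the lamp off only after the carriage is home.

Things in the scene. Friction and masses are not known exactly. Their poses are not given: they have to be found in the camera images.
- tube_short: the short brown glass sample tube: 36 mm outside diameter, 62 mm long, wall 3 mm, base 5 mm, open at the other end. Its x axis points along the tube from base to mouth; its origin lies in the plane of the base 30 mm off the axis (axis at y = 0, z = -30 mm): use rather the ring and mouth points. Starts in a cradle, mouth away from the robot, axis 82 mm above the table. May be absent.
- short_ring (a point): point on the short tube's axis, in the plane of its white 5 mm wide check ring, 30 mm from the base
- short_mouth (a point): centre of the short tube's mouth, on its axis, 62 mm from the base
- tube_middle: the middle brown glass sample tube: 36 mm outside diameter, 80 mm long, wall 3 mm, base 5 mm, open at the other end. Its x axis points along the tube from base to mouth; its origin lies in the plane of the base 30 mm off the axis (axis at y = 0, z = -30 mm): use rather the ring and mouth points. Starts in a cradle, mouth away from the robot, axis 82 mm above the table. May be absent.
- middle_ring (a point): point on the middle tube's axis, in the plane of its white 5 mm wide check ring, 40 mm from the base
- middle_mouth (a point): centre of the middle tube's mouth, on its axis, 80 mm from the base
- tube_long: the long brown glass sample tube: 36 mm outside diameter, 100 mm long, wall 3 mm, base 5 mm, open at the other end. Its x axis points along the tube from base to mouth; its origin lies in the plane of the base 30 mm off the axis (axis at y = 0, z = -30 mm): use rather the ring and mouth points. Starts in a cradle, mouth away from the robot, axis 82 mm above the table. May be absent.
- long_ring (a point): point on the long tube's axis, in the plane of its white 5 mm wide check ring, 52 mm from the base
- long_mouth (a point): centre of the long tube's mouth, on its axis, 100 mm from the base
- saddle (a joint): lower slide of the cross-slide stage: 0 to 0.24 m, 0 = home stop (left end), grows as the saddle with the carriage on it moves to the robot's right (stage's -y); stays where it is left, friction about 1.2 N
- carriage (a joint): upper slide: 0 to 0.09 m, 0 = home stop (nearest the robot), grows as the carriage moves away from the robot (stage's +x); stays where it is left, friction about 1.2 N
- knob (a point): middle of the upright black knob (24 mm diameter, 28 mm tall, this point at its mid-height) fixed at the near edge of the carriage; moving it drives both slides. The carriage is an aluminium plate 255 x 180 mm, top 60 mm above the table, with three cradles 66 mm apart, each of two steel rods 135 mm long; near stops 73 mm beyond the knob (middle 95 mm). Its axes are those of the two slides.
- head: the fixed sighting head: a barrel (34 mm diameter, from 185 mm above the table up) with a fixed steel needle, hung on an arm 265 mm high from a column 170 mm beyond the needle; not to be bumped. Its origin lies on the table exactly under the needle's tip; the tip is 127 mm above the table, 27 mm above the tops of the tubes.
- lamp (a joint): toggle lever of the sighting lamp on a grey block 70 x 50 x 25 mm: 0 = off (leaning to the block's -x, towards the robot), 1.0 rad = on (leaning to +x, away from the robot); stays where it is left, about 1 N at the tip
- lamp_tip (a point): centre of the 26 mm black ball at the end of that lever, 70 mm from the hinge (hinge 22 mm above the table, along this point's y axis)
- rack: white drying rack, a plate 110 x 230 x 14 mm with three upright pegs in a row along its y axis, 80 mm apart; loose, 0.9 kg; origin at the centre of its underside
- peg0 (a point): foot of a drying peg of the rack, at the plate's upper face (14 mm above the table); peg 18 mm diameter, 46 mm tall, its last 10 mm tapering to 8 mm
- peg1 (a point): foot of a drying peg of the rack, at the plate's upper face (14 mm above the table); peg 18 mm diameter, 46 mm tall, its last 10 mm tapering to 8 mm
- peg2 (a point): foot of a drying peg of the rack, at the plate's upper face (14 mm above the table); peg 18 mm diameter, 46 mm tall, its last 10 mm tapering to 8 mm
- flask: bystander, not to be disturbed: conical glass flask, 80 mm wide, 105 mm tall, closed solid; origin at the centre of its underside
- stoppered: bystander, not to be disturbed: stoppered volumetric flask, 72 mm wide, 170 mm tall; origin at the centre of its underside
- reagent: bystander, not to be disturbed: brown capped reagent bottle, 60 mm wide, 130 mm tall; origin at the centre of its underside
- stopper: bystander, not to be disturbed: black rubber stopper, 32 mm wide, 28 mm tall; origin at the centre of its underside
- spatula: bystander, not to be disturbed: spatula lying flat, 160 mm long

How it is judged:
On the way, in this order (a step that is already met when the one before it is completed fails the run):
1. The sighting lamp is switched on: its lever thrown fully over (within 0.15 rad) (value of joint lamp above 0.85 rad), for 0.2 s.
2. The short tube (if present) lies on the carriage, not touched by the fingers, with its check ring within 3 mm (horizontally) of the needle's tip, and stays so for 2 s (horizontal distance between short_ring and head below 0.003 m and contact force between the fingers and tube_short below 0.3 N and angle between tube_short's own x axis and vertical between 1.4 and 1.74 rad), for 2 s.
3. The middle tube (if present) lies on the carriage, not touched by the fingers, with its check ring within 3 mm (horizontally) of the needle's tip, and stays so for 2 s (horizontal distance between middle_ring and head below 0.003 m and contact force between the fingers and tube_middle below 0.3 N and angle between tube_middle's own x axis and vertical between 1.4 and 1.74 rad), for 2 s.
4. The long tube (if present) lies on the carriage, not touched by the fingers, with its check ring within 3 mm (horizontally) of the needle's tip, and stays so for 2 s (horizontal distance between long_ring and head below 0.003 m and contact force between the fingers and tube_long below 0.3 N and angle between tube_long's own x axis and vertical between 1.4 and 1.74 rad), for 2 s.
5. The carriage is back home: both slides within 4 mm of their home stops (saddle fully left, carriage fully towards the robot), every tube still lying and the lamp still on (value of joint each of saddle, carriage below 0.004 m and value of joint lamp above 0.8 rad and angle between tube_short's own x axis and vertical between 1.4 and 1.74 rad and angle between tube_middle's own x axis and vertical between 1.4 and 1.74 rad and angle between tube_long's own x axis and vertical between 1.4 and 1.74 rad), for 0.3 s.
At the end, for the whole second after the job is handed in: Each of the two or three tubes stands released and still, mouth down over a peg of its own, upright within 7 degrees, mouth on the rack's plate (within 5 mm) and within 12 mm of the peg; both slides within 6 mm of home; lamp lever off (within 0.15 rad) (angle between each of tube_short, tube_middle, tube_long's own x axis and vertical above 3.02159 rad and linear speed of each of tube_short, tube_middle, tube_long below 0.02 m/s and ((horizontal distance between short_mouth and peg0 below 0.012 m and z of short_mouth in the frame of rack between 0.01 and 0.019 m) or (horizontal distance between short_mouth and peg1 below 0.012 m and z of short_mouth in the frame of rack between 0.01 and 0.019 m) or (horizontal distance between short_mouth and peg2 below 0.012 m and z of short_mouth in the frame of rack between 0.01 and 0.019 m)) and ((horizontal distance between middle_mouth and peg0 below 0.012 m and z of middle_mouth in the frame of rack between 0.01 and 0.019 m) or (horizontal distance between middle_mouth and peg1 below 0.012 m and z of middle_mouth in the frame of rack between 0.01 and 0.019 m) or (horizontal distance between middle_mouth and peg2 below 0.012 m and z of middle_mouth in the frame of rack between 0.01 and 0.019 m)) and ((horizontal distance between long_mouth and peg0 below 0.012 m and z of long_mouth in the frame of rack between 0.01 and 0.019 m) or (horizontal distance between long_mouth and peg1 below 0.012 m and z of long_mouth in the frame of rack between 0.01 and 0.019 m) or (horizontal distance between long_mouth and peg2 below 0.012 m and z of long_mouth in the frame of rack between 0.01 and 0.019 m)) and value of joint lamp below 0.15 rad and value of joint each of saddle, carriage below 0.006 m); the robot touches nothing.
It fails at once if a bystander (other glassware, bottle, stopper, spatula) is pushed more than 30 mm from its place (distance of any of flask, stoppered, reagent, stopper, spatula from where it was at the start of the episode above 0.03 m).
It fails at once if the sighting head is struck by the robot with more than 20 N (contact force between any of the arm, the fingers and head above 20 N).
Of tube_short, tube_middle, tube_long only 2 to 3 are there at a start; the rules pass over those that are not, and their reading is None.
At some moment in a run one of rack may be knocked a few centimetres aside while the robot is not near it.
It also fails if it takes over 210 s, if anything falls off the work surface, if the arm or the gripper's body presses on something with over 40 N, if the wrist force passes 120 N, or if a joint passes its speed limit or range.

### The arm

A 6-joint arm with a two-finger parallel gripper is mounted at the origin on the work surface. World frame = base frame: x ahead of the robot, y to its left, z up, the work surface at z = 0. Lengths are in m, angles in rad, forces in N, time in s.
With the tool pointing down it reaches from about 0.375 to 0.9 m from the base axis. Payload 3.1 kg.
Tool frame: the origin (TCP) lies at the very end of the fingers, on their centre line; the grasp point (between the pads) lies 19 mm behind it; z points along the fingers, y is the line along which they close (so a half turn about z gives the same grasp; the last joint's range is limited). The gripper opens to 85 mm and grips with 20 to 120 N. Pads are 22 mm wide; open, the fingers measure 114 mm over their backs; the gripper's body (76 mm by 85 mm) begins 54 mm behind the grasp point. The pads swing forward as they close: fully open they stand 13 mm farther back than shut.
Start: joints at [1.036, 0.527, 1.433, -0, 1.181, -0.178], TCP at [0.218, 0.586, 0.231] pointing down, gripper open.
Joint ranges: [-3.08, 3.08], [-0.75, 2.2], [0.22, 2.44], [-1.43, 4.57], [0, 2.65], [-2.85, 2.85]. Speed limits (rad/s): [2.79, 2.79, 3.14, 3.14, 3.14, 3.14].

### API

Orientations are given as a unit quaternion [x, y, z, w].
In Python, from station import telemetry, snapshot, ticket gives the robot as it stands.
- The arm moves only by the tool move_arm, never from a script. Its argument "commands" is text: rows parted by semicolons, each of 7 numbers parted by spaces: the shift along the tool's x, y, z in mm, then the turn, a rotation vector about the tool's x, y, z in degrees, then the opening, from -1 (shut) to 1 (fully open). A call has exactly 5 rows; each row is the pose to reach, as a shift and turn from the pose commanded when the call began, along the tool's axes at that moment; what a row does not reach only later rows make up. A row lasts 1/8 s, in which the tool goes at most 62.5 mm and 10.7 degrees, less where a joint would pass 70% of its speed; a pose out of reach is approached as far as the arm can. A call with a gripper value outside its range is refused whole. The fingers move at their own pace and stop on an object; "grip_force" is the grip in N (left out, the last holds). Time passes only in rows, so rows that repeat a pose let the fingers close, or fill a call up. It gives the time, the measured TCP pose, the force, the opening and the grip force at its end, in the units of the state.
- telemetry.sense(): the state, without advancing time (a new reading comes with each control period).
- snapshot(name): name is "scene" or "side" or "wrist"; returns a dict with "image" (420x560x3 uint8, red, green, blue), "fx", "fy", "cx", "cy" (pixels), "pose" (4x4, takes a point from camera to world coordinates). Camera axes: x right, y down, z forward; pixel columns grow to the right and rows downward; lengths in m; the calibration is good to about 2 mm. A picture is of the moment at which its call begins. There is no depth.
- ticket.sign_off(): hands the job in; it is judged then, once.
The state is a dict: "t": time; "q": joint angles; "qd": joint speeds; "tau": joint torques, N m; "tcp_pos": TCP position; "tool_rot": TCP orientation; "force": force on the tool from outside, world axes, zero at the start; "ft_torque": the same for the moment, N m; "finger_gap": opening from 0.0 (shut) to 1.0 (fully open); "gripper_force": force on a finger pad.
Only numpy, scipy, OpenCV 4.12 (cv2) and the standard library are available. Lean on these libraries where they do the work, as an engineer would, in place of code of your own. Each camera call takes 0.05 s, during which the arm holds its last target. There are 200 camera calls.

## Working session

There is one attempt and no reset: what is moved stays moved. The work goes in short steps, Python scripts to look and compute and a tool call to move; the robot and the scene stay as the last step left them, time stands still between calls to the robot, and variables do not carry over. Pictures are saved under pics/ and viewed, at most 14 in all, crops included, and the job is handed in when it is done.

Besides the shell and the picture viewer there is one more tool, called after "Request:" as name(argument=value, ...), one argument or row to a line, values as JSON. move_arm: Moves the arm, as the interface text tells. Its arguments: {"type":"object","properties":{"commands":{"type":"string"},"grip_force":{"type":"number"}},"required":["commands"]}

```bash
mkdir -p pics; ls
cat > h.py <<'E'
import numpy as np, cv2
from station import telemetry, snapshot, ticket
from scipy.spatial.transform import Rotation as R
def snap(n,f):
    s=snapshot(n); cv2.imwrite(f'pics/{f}.png',s['image'][:,:,::-1]); np.save(f'pics/{f}.npy',{k:s[k] for k in('fx','fy','cx','cy','pose')},allow_pickle=True); return s
def cam(f): return np.load(f'pics/{f}.npy',allow_pickle=True).item()
def ray(c,u,v):
    P=np.array(c['pose']); d=P[:3,:3]@np.array([(u-c['cx'])/c['fx'],(v-c['cy'])/c['fy'],1]); return P[:3,3],d/np.linalg.norm(d)
def atz(c,u,v,z):
    o,d=ray(c,u,v); return o+d*(z-o[2])/d[2]
def proj(c,p):
    P=np.array(c['pose']); q=P[:3,:3].T@(np.array(p)-P[:3,3]); return np.array([c['fx']*q[0]/q[2]+c['cx'],c['fy']*q[1]/q[2]+c['cy']])
def tri(*obs):
    A=np.zeros((3,3));b=np.zeros(3)
    for c,u,v in obs:
        o,d=ray(c,u,v);M=np.eye(3)-np.outer(d,d);A+=M;b+=M@o
    return np.linalg.solve(A,b)
E
python3 - <<'E'
from h import *
for n in('scene','side','wrist'):
    s=snap(n,n+'0'); print(n,s['fx'],s['cx'],s['cy'],np.round(s['pose'],3).tolist())
s=telemetry.sense(); print(s)
a=[cv2.imread(f'pics/{n}0.png') for n in('scene','side')]
E
```

```text
pics
scene 442.93796132948614 281.4699973056044 205.64736625139622 [[-0.557, 0.604, -0.57, 1.263], [0.83, 0.417, -0.37, 0.486], [0.014, -0.68, -0.733, 1.066], [0.0, 0.0, 0.0, 1.0]]
side 408.5198404984848 280.20131824528914 210.91287955043657 [[0.725, -0.459, 0.513, -0.016], [-0.688, -0.502, 0.524, -0.583], [0.017, -0.733, -0.68, 0.854], [0.0, 0.0, 0.0, 1.0]]
wrist 299.55860244504447 274.82788705410786 207.6823896838532 [[0.348, 0.892, 0.287, 0.144], [0.937, -0.331, -0.11, 0.613], [-0.003, 0.307, -0.952, 0.373], [0.0, 0.0, 0.0, 1.0]]
{'t': 0.15, 'q': array([ 1.03649407e+00,  5.28256690e-01,  1.43362143e+00, -7.00266166e-08,
        1.18145220e+00, -1.78519658e-01]), 'qd': array([-0.00020997, -0.00162949, -0.0040781 ,  0.00091389,  0.00199528,
        0.00050637]), 'tau': array([ 8.37642983e-04, -4.42742085e+01, -1.78275490e+01, -2.84324169e-04,
        5.57177278e-03, -8.07729947e-06]), 'tcp_pos': array([0.21739153, 0.58536641, 0.23055167]), 'tool_rot': array([ 1.76954468e-01,  9.84218655e-01, -8.14241848e-04, -3.03116505e-04]), 'force': array([-0.56545927, -0.05889666,  0.07309043]), 'ft_torque': array([ 0.01679998, -0.02254151, -0.01906691]), 'gripper_force': 0.0, 'finger_gap': 0.9996806669604552}
```

View pics/scene0.png

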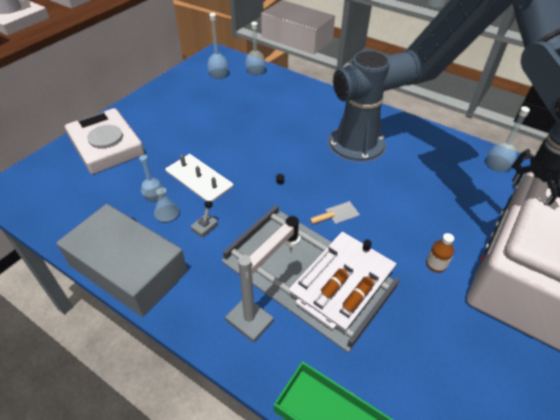

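View pics/side0.png

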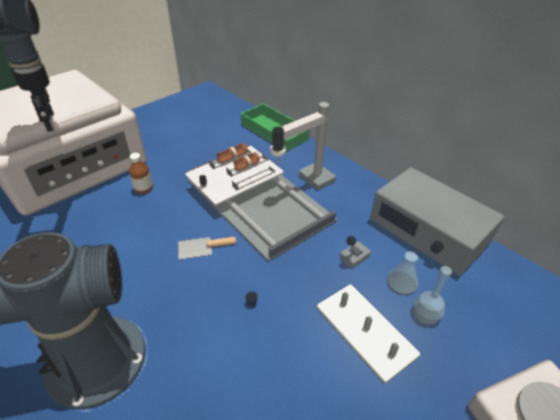

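View pics/wrist0.png

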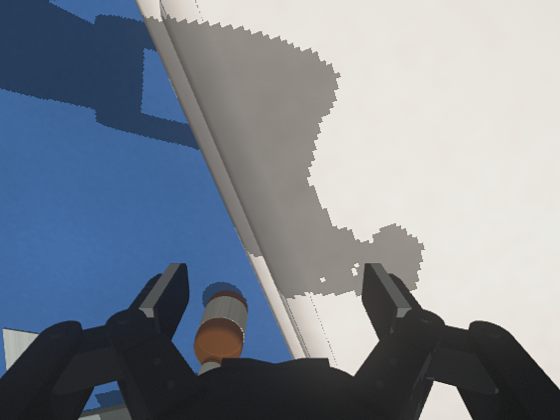

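Scene: the carriage carries two brown tubes (about (335,285) and (358,293)) and one cradle is empty. The knob is at (367,245), the lamp ball at (209,206), the rack at (199,177) and the needle near (292,240). Side shows the same layout, and the wrist camera is looking over the incubator and the reagent bottle. I'll enlarge both for pixel positions.

Run:
```python
from h import *
a=cv2.imread('pics/scene0.png')[140:345,145:405]; cv2.imwrite('pics/s1.png',cv2.resize(a,None,fx=2.9,fy=2.9,interpolation=cv2.INTER_CUBIC))
a=cv2.imread('pics/side0.png')[90:385,160:430]; cv2.imwrite('pics/s2.png',cv2.resize(a,None,fx=2,fy=2,interpolation=cv2.INTER_CUBIC))
```

```text
(no output)
```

View pics/s1.png

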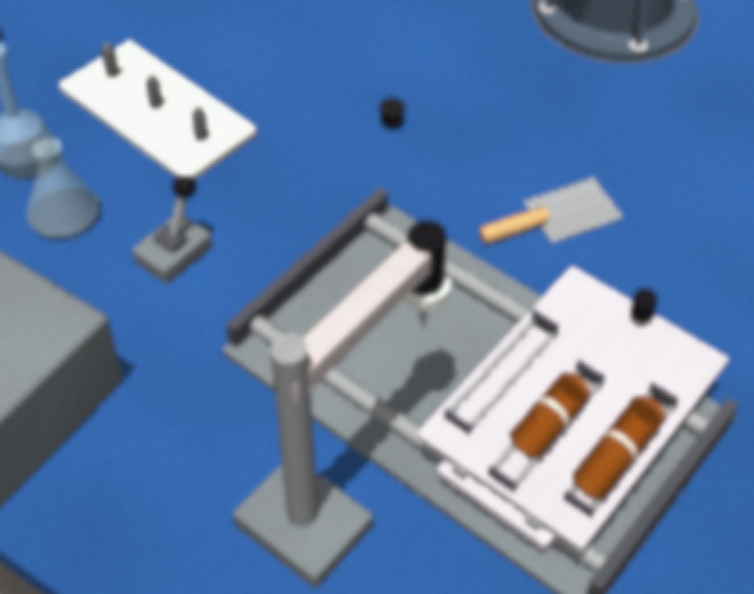

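View pics/s2.png

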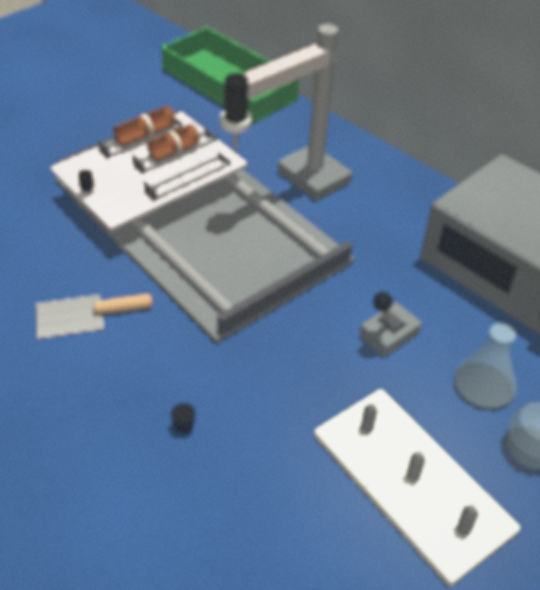

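Run:
```python
from h import *
a,b=cam('scene0'),cam('side0')
S=lambda u,v:(a,u/2.9+145,v/2.9+140)
T=lambda u,v:(b,u/2+160,v/2+90)
def t(n,p,q):
    X=tri(S(*p),T(*q)); print(n,np.round(X*1000,1), 'res',np.round(proj(a,X)-S(*p)[1:],1),np.round(proj(b,X)-T(*q)[1:],1)); return X
t('knob',(644,306),(86,181)); t('lamp',(184,187),(383,301))
P=[(108,48),(153,82),(198,114)];F=[(113,73),(157,105),(202,136)]
PT=[(470,508),(418,455),(372,407)];FT=[(462,535),(411,481),(366,432)]
for i in range(3): t('top%d'%i,P[i],PT[i]);t('foot%d'%i,F[i],FT[i])
t('needle',(423,325),(236,147))
t('ringM',(556,408),(177,137));t('ringL',(624,439),(148,123))
t('baseM',(572,380),(153,153));t('mouthM',(527,443),(195,133))
t('baseL',(650,404),(117,137));t('mouthL',(591,487),(170,113))
t('stopper',(392,100),(183,410));
t('barrelbottom',(430,290),(236,122));t('barreltop',(427,234),(236,84))
t('plateNL',(728,357),(53,170)); t('plateNR',(573,267),(112,226)); t('plateFR',(421,432),(245,165));
t('railR near corner',(381,195),(220,325));t('railR far',(235,330),(350,250))
print('rackcorners',[np.round(atz(a,*S(*p)[1:],.014)*1000) for p in((58,85),(130,40),(257,129),(188,176))])
print('spatula',[np.round(atz(a,*S(*p)[1:],.005)*1000) for p in((485,236),(622,213))])
print('flask',np.round(atz(a,*S(62,215)[1:],0)*1000),'reagent',np.round(atz(a,440,265,0)*1000))
print('lampblock',[np.round(atz(a,*S(*p)[1:],.025)*1000) for p in((135,253),(166,275),(211,240),(178,220))])
```

```text
knob [488.5 270.5  79.5] res [-0.6  0.2] [-0.6 -0.2]
lamp [ 622.4 -194.6   84.1] res [-0.5 -0. ] [-0.6 -0. ]
top0 [ 480.1 -436.3   53.9] res [-0.3 -0. ] [-0.4 -0. ]
foot0 [ 475.3 -441.1    7.9] res [-0.1 -0. ] [-0.2 -0. ]
top1 [ 493.  -356.3   50.6] res [-0.6 -0. ] [-0.9 -0. ]
foot1 [ 487.4 -360.7    7. ] res [-0.3 -0. ] [-0.4 -0. ]
top2 [ 505.2 -278.5   51. ] res [-0.6 -0. ] [-0.9 -0. ]
foot2 [ 499.1 -281.9    9. ] res [-0.4 -0. ] [-0.5 -0. ]
needle [663.7 127.3 134. ] res [-0.6  0.1] [-0.5 -0.1]
ringM [650.4 256.3  91.7] res [-2.5  0.6] [-2.  -0.5]
ringL [643.2 321.   89. ] res [-2.5  0.7] [-1.9 -0.6]
baseM [605.4 254.7  82. ] res [-0.6  0.2] [-0.5 -0.2]
mouthM [688.6 252.6  82.2] res [-1.4  0.3] [-1.1 -0.3]
baseL [589.1 325.9  82.8] res [-0.7  0.2] [-0.5 -0.2]
mouthL [695.1 321.2  83.3] res [-0.9  0.2] [-0.7 -0.2]
stopper [ 345.3 -119.6   34.1] res [-0.5  0.1] [-0.7 -0.1]
barrelbottom [660.  127.7 180.5] res [-1.5  0.3] [-1.4 -0.3]
barreltop [655.8 121.7 248. ] res [-0.8  0.1] [-0.7 -0.1]
plateNL [481.5 358.1  54.9] res [-1.5  0.5] [-1.3 -0.5]
plateNR [468.3 183.4  58.3] res [-0.9  0.3] [-0.9 -0.3]
plateFR [715.8 161.1  54.5] res [-0.8  0.1] [-0.7 -0.1]
railR near corner [473.1 -47.1  29.1] res [-0.3  0. ] [-0.3 -0.1]
railR far [709.5 -66.5  29.9] res [-1.6  0. ] [-1.6 -0.1]
rackcorners [array([ 533., -475.,   14.]), array([ 422., -460.,   14.]), array([ 457., -232.,   14.]), array([ 560., -249.,   14.])]
spatula [array([440.,  69.,   5.]), array([324., 177.,   5.])]
flask [ 676. -335.    0.] reagent [368. 464.   0.]
lampblock [array([ 685., -215.,   25.]), array([ 689., -169.,   25.]), array([ 626., -161.,   25.]), array([ 624., -208.,   25.])]
```

Triangulated: the two tubes are middle (centre cradle) and long (left cradle), and the short one is absent. The stage is yawed about -4.5°. Next I plan the route to the lamp with the camera side facing away from the robot.

```bash
cat >> h.py <<'E'
def down(yaw): # tool-down rotation, tool x at world yaw (deg)
    y=np.radians(yaw);return R.from_matrix(np.array([[np.cos(y),np.sin(y),0],[np.sin(y),-np.cos(y),0],[0,0,-1]]))
def plan(start,targets):
    """poses (pos mm, Rotation); prints the shift/turn of each call in tool axes at that time"""
    p,r=start
    for q,s in targets:
        d=r.inv().apply(np.array(q)-p); w=(r.inv()*s).as_rotvec(degrees=True)
        print(np.round(d,1),np.round(w,1),'len %.0f ang %.0f'%(np.linalg.norm(d),np.linalg.norm(w))); p,r=np.array(q),s
def now():
    s=telemetry.sense(); return s['tcp_pos']*1000,R.from_quat(s['tool_rot'])
E
python3 - <<'E'
from h import *
plan(now(),[((370,330,290),down(109)),((480,60,290),down(58)),((555,-165,200),down(7)),((562,-190,72),down(-4.5))])
# orientation ik guess for tool z=+X, tool x = +-Z
from scipy.optimize import least_squares
for sg in(1,-1):
  x=np.array([0,0,sg]);z=np.array([1,0,0]);M=np.stack([x,np.cross(z,x),z],1)
  for q1 in(-.6,-.85):
    for th in(2.1,2.5):
      W=R.from_euler('y',-th)*R.from_euler('z',-q1)*R.from_matrix(M)
      e=W.as_euler('ZYZ'); print(sg,q1,th,np.round([e[0],e[1],e[2]-np.pi/2],2))
E
```

```text
[-232.  -186.3  -59.2] [-0.1  0.  50.6] len 303 ang 51
[-291.1   16.1    0. ] [ 0.  0. 51.] len 292 ang 51
[-151.1  182.8   90. ] [ 0.  0. 51.] len 254 ang 51
[  3.9  25.7 128. ] [ 0.   0.  11.5] len 131 ang 12
1 -0.6 2.1 [ 2.21  0.78 -0.8 ]
1 -0.6 2.5 [ 2.43  1.05 -1.17]
1 -0.85 2.1 [ 1.99  0.96 -0.66]
1 -0.85 2.5 [ 2.18  1.16 -1.06]
-1 -0.6 2.1 [ 2.21  0.78 -3.94]
-1 -0.6 2.5 [ 2.43  1.05 -4.31]
-1 -0.85 2.1 [ 1.99  0.96 -3.8 ]
-1 -0.85 2.5 [ 2.18  1.16 -4.2 ]
```

Request:
move_arm(
  commands="-232 -186 -60 0 0 50.6 -1;-232 -186 -60 0 0 50.6 -1;-232 -186 -60 0 0 50.6 -1;-232 -186 -60 0 0 50.6 -1;-232 -186 -60 0 0 50.6 -1",
)

```text
t: 0.78
tcp_pos: [0.3711, 0.3287, 0.2917]
tool_rot: [0.583, 0.813, 0.0, 0.0]
force: [0.8, 1.0, -0.3]
finger_gap: 0.002
gripper_force: 0.0
```

Request:
move_arm(
  commands="-291 16 0 0 0 51 -1;-291 16 0 0 0 51 -1;-291 16 0 0 0 51 -1;-291 16 0 0 0 51 -1;-291 16 0 0 0 51 -1",
)

```text
t: 1.4
tcp_pos: [0.481, 0.0581, 0.2913]
tool_rot: [0.876, 0.482, 0.0, 0.0]
force: [-0.3, 0.7, 0.4]
finger_gap: -0.001
gripper_force: 0.0
```

Request:
move_arm(
  commands="-151 183 90 0 0 51 -1;-151 183 90 0 0 51 -1;-151 183 90 0 0 51 -1;-151 183 90 0 0 51 -1;-151 183 90 0 0 51 -1",
)

```text
t: 2.02
tcp_pos: [0.5559, -0.1684, 0.1989]
tool_rot: [0.998, 0.056, -0.001, -0.0]
force: [0.1, 0.6, -0.2]
finger_gap: -0.0
gripper_force: 0.0
```

Request:
move_arm(
  commands="4 25 128 0 0 11 -1;4 25 128 0 0 11 -1;4 25 128 0 0 11 -1;4 25 128 0 0 11 -1;4 25 128 0 0 11 -1",
)

```text
t: 2.65
tcp_pos: [0.5643, -0.189, 0.0765]
tool_rot: [0.999, -0.034, 0.003, 0.001]
force: [-0.3, 0.3, 1.2]
finger_gap: -0.002
gripper_force: 0.0
```

Request:
move_arm(
  commands="25 0 0 0 0 0 -1;50 0 0 0 0 0 -1;75 0 0 0 0 0 -1;95 0 0 0 0 0 -1;97 0 0 0 0 0 -1",
)

```text
t: 3.28
tcp_pos: [0.659, -0.1949, 0.0764]
tool_rot: [0.999, -0.034, -0.001, 0.001]
force: [-5.6, -1.1, 3.9]
finger_gap: -0.004
gripper_force: 2.8
```

Request:
move_arm(
  commands="3 0 0 0 0 0 -1;6 0 0 0 0 0 -1;6 0 0 0 0 0 -1;6 0 0 0 0 0 -1;6 0 0 0 0 0 -1",
)

```text
t: 3.9
tcp_pos: [0.6593, -0.1948, 0.0763]
tool_rot: [0.999, -0.034, -0.006, -0.0]
force: [-13.5, -0.7, 7.8]
finger_gap: -0.0
gripper_force: 6.9
```

Run:
```python
from h import *
snap('scene','scene1');snap('side','side1')
a=cv2.imread('pics/scene1.png')[180:250,170:250];b=cv2.imread('pics/side1.png')[215:285,310:390]
cv2.imwrite('pics/s3.png',np.hstack([cv2.resize(x,None,fx=5,fy=5,interpolation=cv2.INTER_CUBIC) for x in(a,b)]))
print(now())
```

```text
(array([ 659.29026153, -194.83607586,   76.32814564]), Rotation.from_matrix(array([[ 9.97623982e-01, -6.78425707e-02, -1.19906574e-02],
                            [-6.78334510e-02, -9.97695977e-01,  1.16609902e-03],
                            [-1.20421418e-02, -3.49960680e-04, -9.99927430e-01]])))
```

View pics/s3.png

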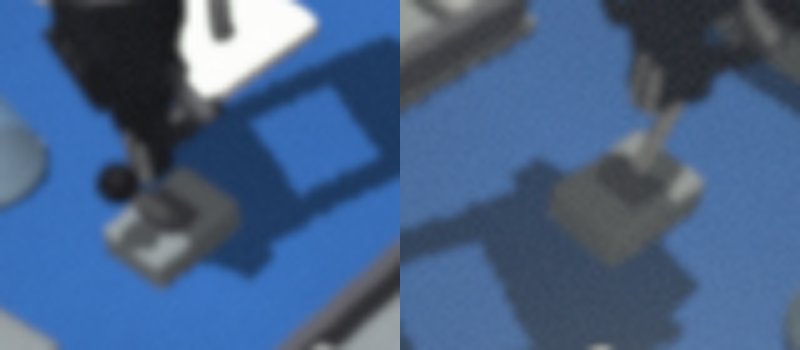

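Left half: the lever's ball has gone to (193,216) on the far side, and the force rises against the stop with no more travel. The lamp is on. Now to the knob.

Request:
move_arm(
  commands="-40 0 0 0 0 0 -1;-65 0 0 0 0 0 -1;-65 0 -62 0 0 0 -1;-65 0 -124 0 0 0 -1;-65 0 -160 0 0 0 -1",
)

```text
t: 4.62
tcp_pos: [0.6022, -0.1916, 0.2406]
tool_rot: [0.999, -0.034, 0.005, 0.002]
force: [0.6, -0.7, -0.5]
finger_gap: 0.0
gripper_force: 0.0
```

Request:
move_arm(
  commands="-134 -278 -18 0 0 0 1;-134 -278 -18 0 0 0 1;-134 -278 -18 0 0 0 1;-134 -278 -18 0 0 0 1;-134 -278 -18 0 0 0 1",
)

```text
t: 5.25
tcp_pos: [0.4854, 0.0976, 0.2544]
tool_rot: [0.999, -0.035, 0.003, -0.0]
force: [1.0, 0.6, -0.1]
finger_gap: 1.001
gripper_force: 0.0
```

Request:
move_arm(
  commands="-11 -175 90 0 0 0 1;-11 -175 90 0 0 0 1;-11 -175 90 0 0 0 1;-11 -175 90 0 0 0 1;-11 -175 90 0 0 0 1",
)

```text
t: 5.88
tcp_pos: [0.4874, 0.2714, 0.163]
tool_rot: [0.999, -0.034, 0.001, -0.0]
force: [-0.5, 0.2, -0.1]
finger_gap: 1.004
gripper_force: 0.0
```

Run:
```python
from h import *
print(np.round(atz(cam('scene1'),193.4,216.4,.084)*1000))
s=snap('wrist','w1'); print(now()); a=cam('w1'); print(proj(a,(.4885,.2705,.094)), proj(a,(.645,.322,.1)))
```

```text
[ 683. -199.   84.]
(array([487.78543414, 270.56600353, 163.15087963]), Rotation.from_matrix(array([[ 9.97616777e-01, -6.89359798e-02,  2.93192672e-03],
                            [-6.89374313e-02, -9.97620907e-01,  3.96795005e-04],
                            [ 2.89759794e-03, -5.97968850e-04, -9.99995623e-01]])))
[275.74782709 219.66417526] [168.94880887 -25.0331853 ]
```

View pics/w1.png

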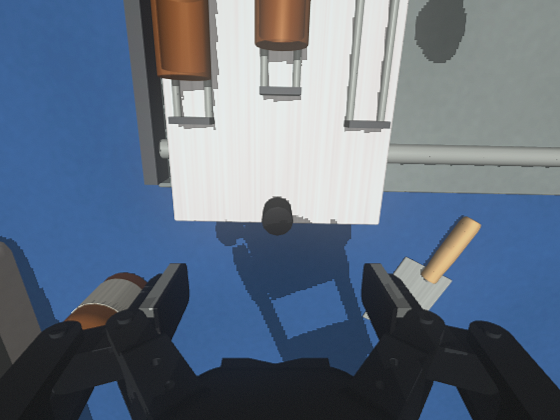

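The wrist view shows the knob top at about (277,211), squarely between the fingers. The tubes are at the top left and centre, and the cradle to the right is empty.

Run:
```python
from h import *
a=cam('w1'); k=atz(a,277,210.5,.0935)*1000; print(k)
print([np.round(atz(a,*p,.06)*1000,1) for p in((175,220),(380,223))])
g=np.array([k[0],k[1],68]); plan(now(),[(g,down(-4.5))])
```

```text
[495.51613097 269.09317646  93.5       ]
[array([481.8, 359. ,  60. ]), array([466.9, 180.2,  60. ])]
[ 7.5  1.  95.2] [-0.  -0.2  0.5] len 95 ang 1
```

Request:
move_arm(
  commands="7 1 60 0 0 0.6 1;7 1 95 0 0 0.6 1;7 1 95 0 0 0.6 1;7 1 95 0 0 0.6 1;7 1 95 0 0 0.6 1",
)

```text
t: 6.55
tcp_pos: [0.4958, 0.2694, 0.0686]
tool_rot: [0.999, -0.04, 0.002, -0.001]
force: [-0.0, -0.2, -0.5]
finger_gap: 0.999
gripper_force: 0.0
```

Request:
move_arm(
  commands="0 0 0 0 0 0 -1;0 0 0 0 0 0 -1;0 0 0 0 0 0 -1;0 0 0 0 0 0 -1;0 0 0 0 0 0 -1",
  grip_force=25,
)

```text
t: 7.18
tcp_pos: [0.4942, 0.2694, 0.0665]
tool_rot: [0.999, -0.04, 0.0, -0.0]
force: [-1.3, -0.7, 2.9]
finger_gap: 0.27
gripper_force: 25.5
```

Request:
move_arm(
  commands="5 20 0 0 0 0 -1;11 45 0 0 0 0 -1;16 70 0 0 0 0 -1;21 95 0 0 0 0 -1;25 115 0 0 0 0 -1",
)

```text
t: 7.8
tcp_pos: [0.5097, 0.1516, 0.0665]
tool_rot: [0.999, -0.04, -0.0, -0.0]
force: [-1.2, 2.5, 3.6]
finger_gap: 0.271
gripper_force: 25.8
```

Request:
move_arm(
  commands="1 10 0 0 0 0 -1;1 10 0 0 0 0 -1;1 10 0 0 0 0 -1;1 10 0 0 0 0 1;1 10 0 0 0 0 1",
)

```text
t: 8.43
tcp_pos: [0.5099, 0.1432, 0.0659]
tool_rot: [0.999, -0.04, -0.0, -0.0]
force: [0.5, 0.1, -0.3]
finger_gap: 0.69
gripper_force: 0.0
```

Request:
move_arm(
  commands="0 0 0 0 0 0 1;0 0 -60 0 0 0 1;0 0 -100 0 0 0 1;0 0 -100 0 0 0 1;0 0 -100 0 0 0 1",
)

```text
t: 9.05
tcp_pos: [0.5095, 0.1427, 0.1659]
tool_rot: [0.999, -0.04, -0.0, 0.0]
force: [-0.6, -0.6, -0.1]
finger_gap: 1.001
gripper_force: 0.0
```

Request:
move_arm(
  commands="30 -50 0 0 20 0 1;30 -50 0 0 20 0 1;30 -50 0 0 20 0 1;30 -50 0 0 20 0 1;30 -50 0 0 20 0 1",
)

```text
t: 9.68
tcp_pos: [0.5459, 0.1895, 0.1666]
tool_rot: [0.984, -0.04, 0.174, 0.007]
force: [-0.1, -0.4, 0.0]
finger_gap: 0.999
gripper_force: 0.0
```

Run:
```python
from h import *
snap('wrist','wA'); print(now()[0], proj(cam('wA'),(.664,.127,.127)))
```

```text
[545.74631881 189.53021352 166.60724624] [351.93252214  75.65231071]
```

Request:
move_arm(
  commands="0 33 0 0 0 0 1;0 66 0 0 0 0 1;0 100 0 0 0 0 1;0 100 0 0 0 0 1;0 100 0 0 0 0 1",
)

```text
t: 10.35
tcp_pos: [0.5368, 0.0902, 0.1666]
tool_rot: [0.984, -0.04, 0.174, 0.007]
force: [-0.9, -0.0, 0.3]
finger_gap: 0.999
gripper_force: 0.0
```

Run:
```python
from h import *
snap('wrist','wB'); print(now()[0]); c=[]
for n in 'wA','wB':
    u,v=proj(cam(n),(.664,.127,.1)).round().astype(int); u0=max(0,min(560-133,u-66)); v0=max(0,v-60); print(n,u,v,u0,v0)
    c.append(cv2.resize(cv2.imread(f'pics/{n}.png')[v0:v0+190,u0:u0+133],None,fx=3,fy=3,interpolation=cv2.INTER_CUBIC))
cv2.imwrite('pics/c1.png',np.hstack(c))
```

```text
[536.60641189  90.73347212 166.50157756]
wA 343 92 277 32
wB 214 91 148 31
```

View pics/c1.png

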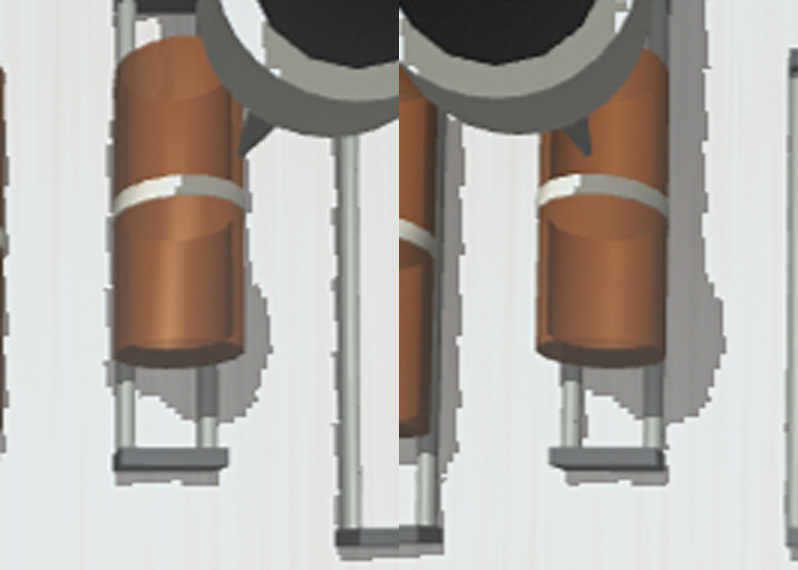

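```bash
cat >> h.py <<'E'
from scipy.optimize import least_squares
def ringpts(c,p,yaw,r=.018):
    t=np.linspace(0,np.pi,181);y=np.radians(yaw)
    P=np.array(p)+r*np.stack([-np.sin(y)*np.cos(t),np.cos(y)*np.cos(t),np.sin(t)],1)
    return np.array([proj(c,q) for q in P])
def ringfit(obs,yaw,x0):
    # obs: (cam, left(u,v) , crest v, right(u,v)) in pixels
    def f(p):
        e=[]
        for c,l,cv,r in obs:
            q=ringpts(c,p,yaw); e+=list(q[q[:,0].argmin()]-l)+list(q[q[:,0].argmax()]-r)+[q[:,1].min()-cv]
        return np.array(e)
    s=least_squares(f,x0,diff_step=1e-3); return s.x,f(s.x)
E
python3 - <<'E'
from h import *
A,B=cam('wA'),cam('wB'); fa=lambda u,v:np.array([u/3+277,v/3+32]); fb=lambda u,v:np.array([(u-399)/3+148,v/3+31])
n=tri((A,*fa(242,156)),(B,*fb(589,153))); print('needle',n*1e3)
X,e=ringfit([(A,fa(116,207),fa(0,186)[1],fa(247,199)),(B,fb(538,198),fb(0,186)[1],fb(668,207))],-4.7,[.66,.127,.082])
print('ring',X*1e3,np.round(e,1))
d=down(-4.6).inv().apply(n-X)*1e3; print('shift tool axes',d)
plan(now(),[((509.9,143.0,165),down(-4.6))])
E
```

```text
needle [658.09351178 123.59272897 126.980785  ]
ring [663.6380406  128.13237311  82.75050909] [-0.5  0.7  0.   1.  -1.4 -0.2  1.2  0.7  0.5 -1.8]
shift tool axes [ -5.16259464   4.96968664 -44.23027591]
[-29.5 -50.   -9.1] [ -0. -20.   0.] len 59 ang 20
```

Request:
move_arm(
  commands="-28.2 -50 -10.3 0 -20 0 1;-28.2 -50 -10.3 0 -20 0 1;-28.2 -50 -10.3 0 -20 0 1;-28.2 -50 -10.3 0 -20 0 1;-28.2 -50 -10.3 0 -20 0 1",
)

```text
t: 11.02
tcp_pos: [0.5083, 0.1425, 0.1659]
tool_rot: [0.999, -0.04, -0.001, 0.0]
force: [-0.3, 0.5, 1.1]
finger_gap: 1.001
gripper_force: 0.0
```

Request:
move_arm(
  commands="0 0 50 0 0 0 1;0 0 100 0 0 0 1;0 0 100 0 0 0 1;0 0 100 0 0 0 1;0 0 100 0 0 0 -1",
)

```text
t: 11.65
tcp_pos: [0.5116, 0.1427, 0.0686]
tool_rot: [0.999, -0.04, 0.002, -0.0]
force: [0.8, 0.5, 0.6]
finger_gap: 0.815
gripper_force: 0.0
```

Request:
move_arm(
  commands="0 0 0 0 0 0 -1;0 0 0 0 0 0 -1;0 0 0 0 0 0 -1;-3 2.5 0 0 0 0 -1;-5.2 5 0 0 0 0 -1",
)

```text
t: 12.28
tcp_pos: [0.5059, 0.1382, 0.0672]
tool_rot: [0.999, -0.04, 0.002, -0.0]
force: [1.8, 0.6, 5.0]
finger_gap: 0.272
gripper_force: 25.5
```

Request:
move_arm(
  commands="0 0 0 0 0 0 -1;0 0 0 0 0 0 -1;0 0 0 0 0 0 -1;0 0 0 0 0 0 1;0 0 0 0 0 0 1",
)

```text
t: 12.9
tcp_pos: [0.5038, 0.1379, 0.0659]
tool_rot: [0.999, -0.04, -0.001, 0.0]
force: [0.3, -0.2, -0.3]
finger_gap: 0.688
gripper_force: 0.0
```

Request:
move_arm(
  commands="0 0 0 0 0 0 1;0 0 -60 0 0 0 1;0 0 -100 0 0 0 1;0 0 -100 0 0 0 1;0 0 -100 0 0 0 1",
)

```text
t: 13.52
tcp_pos: [0.5038, 0.138, 0.1658]
tool_rot: [0.999, -0.04, -0.001, 0.0]
force: [0.6, 0.2, -1.0]
finger_gap: 0.999
gripper_force: 0.0
```

Request:
move_arm(
  commands="30 -50 0 0 20 0 1;30 -50 0 0 20 0 1;30 -50 0 0 20 0 1;30 -50 0 0 20 0 1;30 -50 0 0 20 0 1",
)

```text
t: 14.15
tcp_pos: [0.5403, 0.185, 0.1666]
tool_rot: [0.984, -0.04, 0.174, 0.007]
force: [0.2, -0.3, 0.2]
finger_gap: 1.002
gripper_force: 0.0
```

Run:
```python
from h import *
snap('wrist','wC'); print(now()[0])
```

```text
[540.11927572 184.96157446 166.62229483]
```

Request:
move_arm(
  commands="0 33 0 0 0 0 1;0 66 0 0 0 0 1;0 100 0 0 0 0 1;0 100 0 0 0 0 1;0 100 0 0 0 0 1",
)

```text
t: 14.82
tcp_pos: [0.5312, 0.0856, 0.1666]
tool_rot: [0.984, -0.04, 0.174, 0.007]
force: [-1.1, 0.7, -0.5]
finger_gap: 1.001
gripper_force: 0.0
```

Run:
```python
from h import *
snap('wrist','wD'); print(now()[0]); c=[]
for n in 'wC','wD':
    u,v=proj(cam(n),(.658,.124,.1)).round().astype(int); u0=max(0,min(560-133,u-66)); v0=max(0,v-60); print(n,u,v,u0,v0)
    c.append(cv2.resize(cv2.imread(f'pics/{n}.png')[v0:v0+190,u0:u0+133],None,fx=3,fy=3,interpolation=cv2.INTER_CUBIC))
cv2.imwrite('pics/c2.png',np.hstack(c))
```

```text
[530.99677968  86.13308639 166.5425481 ]
wC 341 93 275 33
wD 212 92 146 32
```

View pics/c2.png

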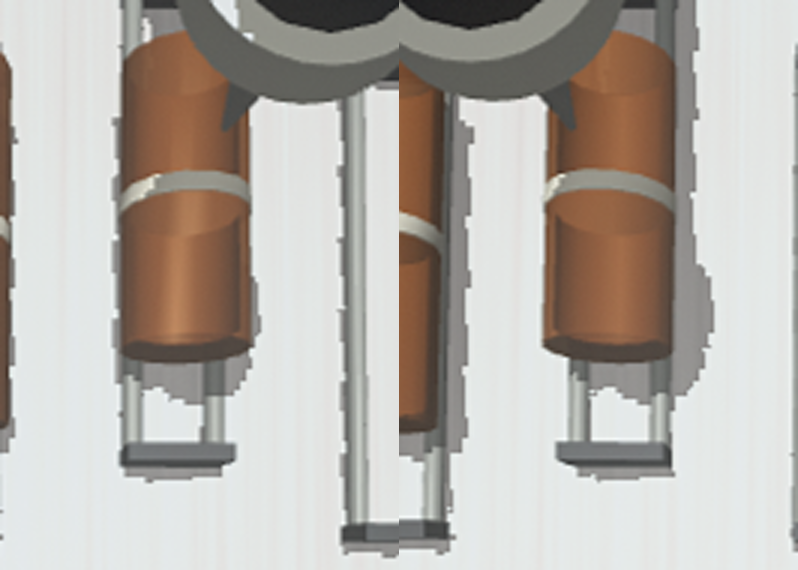

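Run:
```python
from h import *
A,B=cam('wC'),cam('wD'); fa=lambda u,v:np.array([u/3+275,v/3+33]); fb=lambda u,v:np.array([(u-399)/3+146,v/3+32])
n=tri((A,*fa(226,131)),(B,*fb(573,129))); print('needle',n*1e3)
X,e=ringfit([(A,fa(121,203),fa(0,181)[1],fa(250,195)),(B,fb(545,195),fb(0,181)[1],fb(674,203))],-4.7,[.66,.127,.082])
print('ring',X*1e3,np.round(e,1))
print('shift tool axes',down(-4.6).inv().apply(n-X)*1e3)
```

```text
needle [657.7429715  123.61410296 127.18188148]
ring [659.05840185 123.66808168  81.06301289] [-0.7  0.6  0.2  1.  -1.1 -0.2  0.8  0.7  0.4 -1.5]
shift tool axes [ -1.30686416   0.15930095 -46.11886859]
```

Needle tip at (226,131)/(573,129), and the ring's crest sits under it. The offset is about 1.3 mm, within tolerance. I'll let the 2 s run while returning above the knob, and measure the long ring from the same pictures.

Request:
move_arm(
  commands="-28.2 -50 -10.3 0 -20 0 1;-28.2 -50 -10.3 0 -20 0 1;-28.2 -50 -10.3 0 -20 0 1;-28.2 -50 -10.3 0 -20 0 1;-28.2 -50 -10.3 0 -20 0 1",
)

```text
t: 15.5
tcp_pos: [0.5027, 0.1379, 0.1659]
tool_rot: [0.999, -0.04, -0.001, 0.0]
force: [0.2, 0.3, 1.1]
finger_gap: 0.999
gripper_force: 0.0
```

Run:
```python
from h import *
c=[]
for n in 'wC','wD':
    u,v=proj(cam(n),(.657,.190,.1)).round().astype(int); u0=max(0,min(560-133,u-66)); v0=max(0,v-60); print(n,u,v,u0,v0)
    c.append(cv2.resize(cv2.imread(f'pics/{n}.png')[v0:v0+150,u0:u0+133],None,fx=3,fy=3,interpolation=cv2.INTER_CUBIC))
cv2.imwrite('pics/c3.png',np.hstack(c))
```

```text
wC 256 101 190 41
wD 126 100 60 40
```

View pics/c3.png

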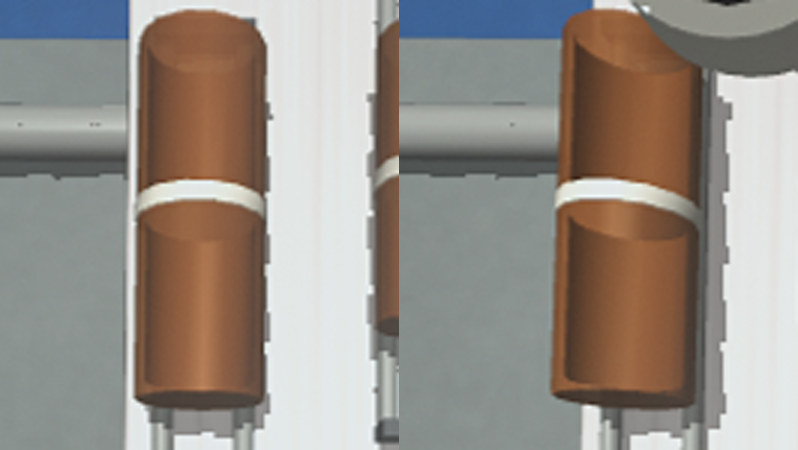

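Request:
move_arm(
  commands="0 0 50 0 0 0 1;0 0 100 0 0 0 1;0 0 100 0 0 0 1;0 0 100 0 0 0 1;0 0 100 0 0 0 1",
)

```text
t: 16.12
tcp_pos: [0.506, 0.1381, 0.0686]
tool_rot: [0.999, -0.04, 0.002, -0.0]
force: [0.2, 0.6, -0.2]
finger_gap: 0.997
gripper_force: 0.0
```

Request:
move_arm(
  commands="0 0 0 0 0 0 1;0 0 0 0 0 0 1;0 0 0 0 0 0 -1;0 0 0 0 0 0 -1;0 0 0 0 0 0 -1",
)

```text
t: 16.75
tcp_pos: [0.5044, 0.1381, 0.0663]
tool_rot: [0.999, -0.04, -0.0, 0.0]
force: [-0.5, -0.5, 0.1]
finger_gap: 0.381
gripper_force: 0.0
```

Both panels show the long tube's ring: ends at (137,209)/(265,209) with crest 189 on the left, and (557,198)/(700,216) with crest 188 on the right.

Run:
```python
from h import *
A,B=cam('wC'),cam('wD'); fa=lambda u,v:np.array([u/3+190,v/3+41]); fb=lambda u,v:np.array([(u-399)/3+60,v/3+40])
X,e=ringfit([(A,fa(136,208),fa(0,189)[1],fa(265,209)),(B,fb(557,198),fb(0,188)[1],fb(700,215))],-4.7,[.657,.19,.082])
print('ring',X*1e3,np.round(e,1))
M=np.array([.6590,.1237,.081]); n=np.array([.6578,.1236,.127])
print('L-M in tool axes',down(-4.6).inv().apply(X-M)*1e3,'shift',down(-4.6).inv().apply(n-X)*1e3)
```

```text
ring [655.85624817 190.27867257  80.27786552] [ 0.   0.5  0.2  1.  -0.5  0.7  0.7 -1.  -1.1 -0.5]
L-M in tool axes [ -8.47316334 -66.11208905   0.72213448] shift [  7.28504858  66.30800565 -46.72213448]
```

Request:
move_arm(
  commands="0 0 0 0 0 0 -1;0 0 0 0 0 0 -1;2 16 0 0 0 0 -1;4 33 0 0 0 0 -1;6 50 0 0 0 0 -1",
)

```text
t: 17.38
tcp_pos: [0.5062, 0.0865, 0.0664]
tool_rot: [0.999, -0.04, -0.0, -0.0]
force: [-0.8, 1.9, 0.6]
finger_gap: 0.273
gripper_force: 25.5
```

Request:
move_arm(
  commands="1.8 16.2 0 0 0 0 -1;1.8 16.2 0 0 0 0 -1;1.8 16.2 0 0 0 0 -1;1.8 16.2 0 0 0 0 1;1.8 16.2 0 0 0 0 1",
)

```text
t: 18.0
tcp_pos: [0.5071, 0.0719, 0.0663]
tool_rot: [0.999, -0.04, 0.0, -0.0]
force: [0.7, -1.1, 0.1]
finger_gap: 0.685
gripper_force: 0.0
```

Request:
move_arm(
  commands="0 0 0 0 0 0 1;0 0 -60 0 0 0 1;0 0 -100 0 0 0 1;0 0 -100 0 0 0 1;0 0 -100 0 0 0 1",
)

```text
t: 18.62
tcp_pos: [0.5064, 0.0717, 0.1661]
tool_rot: [0.999, -0.04, -0.0, -0.0]
force: [-0.3, -0.1, 0.2]
finger_gap: 1.0
gripper_force: 0.0
```

Request:
move_arm(
  commands="30 -100 0 0 20 0 1;30 -100 0 0 20 0 1;30 -100 0 0 20 0 1;30 -100 0 0 20 0 1;30 -100 0 0 20 0 1",
)

```text
t: 19.25
tcp_pos: [0.5456, 0.1676, 0.1661]
tool_rot: [0.984, -0.04, 0.173, 0.007]
force: [-0.3, 0.3, -0.3]
finger_gap: 0.999
gripper_force: 0.0
```

Run:
```python
from h import *
snap('wrist','wE'); print(now()[0])
```

```text
[545.67048454 167.54344463 166.28530961]
```

Request:
move_arm(
  commands="0 33 0 0 0 0 1;0 66 0 0 0 0 1;0 100 0 0 0 0 1;0 100 0 0 0 0 1;0 100 0 0 0 0 1",
)

```text
t: 19.92
tcp_pos: [0.5373, 0.0685, 0.1665]
tool_rot: [0.984, -0.04, 0.174, 0.007]
force: [-0.4, -0.2, -1.2]
finger_gap: 1.0
gripper_force: 0.0
```

Run:
```python
from h import *
snap('wrist','wF'); print(now()[0]); c=[]
for n in 'wE','wF':
    u,v=proj(cam(n),(.658,.124,.1)).round().astype(int); u0=max(0,min(560-133,u-66)); v0=max(0,v-60); print(n,u,v,u0,v0)
    c.append(cv2.resize(cv2.imread(f'pics/{n}.png')[v0:v0+190,u0:u0+133],None,fx=3,fy=3,interpolation=cv2.INTER_CUBIC))
cv2.imwrite('pics/c4.png',np.hstack(c))
```

```text
[537.1513927   69.1147705  166.47345588]
wE 319 101 253 41
wF 190 101 124 41
```

View pics/c4.png

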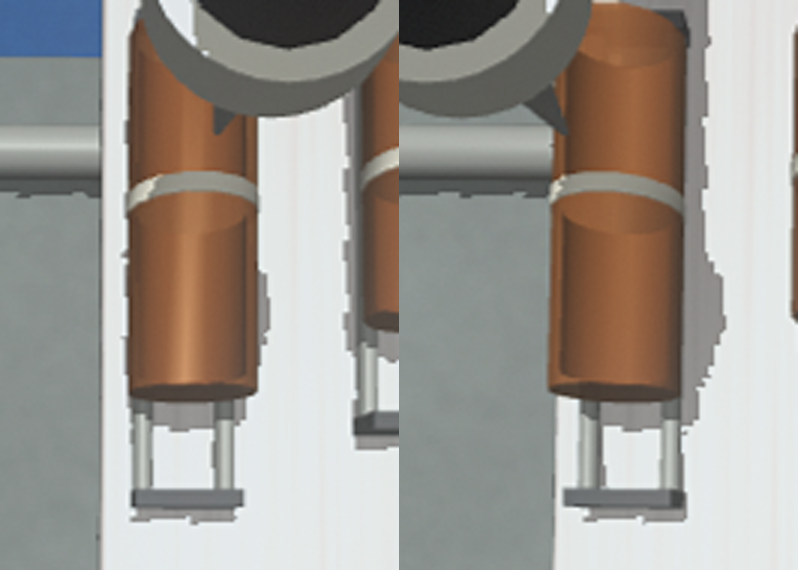

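Request:
move_arm(
  commands="-28.2 0 -10.3 0 -20 0 1;-28.2 0 -10.3 0 -20 0 1;-28.2 0 -10.3 0 -20 0 1;-28.2 0 -10.3 0 -20 0 1;-28.2 0 -10.3 0 -20 0 1",
)

```text
t: 20.6
tcp_pos: [0.5052, 0.072, 0.166]
tool_rot: [0.999, -0.04, -0.001, 0.0]
force: [-0.8, 0.4, -0.4]
finger_gap: 1.001
gripper_force: 0.0
```

Run:
```python
from h import *
A,B=cam('wE'),cam('wF'); fa=lambda u,v:np.array([u/3+253,v/3+41]); fb=lambda u,v:np.array([(u-399)/3+124,v/3+41])
n=tri((A,*fa(217,135)),(B,*fb(566,135))); print('needle',n*1e3)
X,e=ringfit([(A,fa(128,203),fa(0,181)[1],fa(258,198)),(B,fb(550,196),fb(0,182)[1],fb(684,205))],-4.7,[.66,.127,.082])
print('ring',X*1e3,np.round(e,1))
print('shift tool axes',down(-4.6).inv().apply(n-X)*1e3)
```

```text
needle [657.9801153  123.6933266  126.29260292]
ring [658.2859548 123.0231656  81.8949685] [-0.4  0.6  0.2  0.6 -0.6  0.2  0.5  0.   0.  -0.9]
shift tool axes [ -0.35860055  -0.64347433 -44.39763442]
```

Request:
move_arm(
  commands="0 0 50 0 0 0 1;0 0 100 0 0 0 1;0 0 100 0 0 0 1;0 0 100 0 0 0 1;0 0 100 0 0 0 1",
)

```text
t: 21.22
tcp_pos: [0.5084, 0.0714, 0.0686]
tool_rot: [0.999, -0.04, 0.002, 0.0]
force: [0.4, 0.2, -0.4]
finger_gap: 1.006
gripper_force: 0.0
```

Request:
move_arm(
  commands="0 0 0 0 0 0 1;0 0 0 0 0 0 -1;0 0 0 0 0 0 -1;0 0 0 0 0 0 -1;0 0 0 0 0 0 -1",
)

```text
t: 21.85
tcp_pos: [0.507, 0.0714, 0.0665]
tool_rot: [0.999, -0.04, -0.0, 0.0]
force: [-0.4, 0.3, 2.2]
finger_gap: 0.271
gripper_force: 25.2
```

Request:
move_arm(
  commands="-2 -15 0 0 0 0 -1;-5 -40 0 0 0 0 -1;-10 -65 0 0 0 0 -1;-15 -90 0 0 0 0 -1;-20 -115 0 0 0 0 -1",
)

```text
t: 22.48
tcp_pos: [0.4968, 0.1886, 0.0666]
tool_rot: [0.999, -0.04, 0.001, 0.0]
force: [1.7, -2.7, 1.8]
finger_gap: 0.269
gripper_force: 25.2
```

Request:
move_arm(
  commands="-3 -25 0 0 0 0 -1;-6 -50 0 0 0 0 -1;-8 -70 0 0 0 0 -1;-10 -80 0 0 0 0 -1;-10 -80 0 0 0 0 -1",
)

```text
t: 23.1
tcp_pos: [0.4926, 0.2693, 0.0666]
tool_rot: [0.999, -0.04, 0.0, -0.0]
force: [0.8, 1.3, 2.6]
finger_gap: 0.275
gripper_force: 25.5
```

Request:
move_arm(
  commands="0 -3 0 0 0 0 -1;0 -6 0 0 0 0 -1;0 -9 0 0 0 0 -1;0 -9 0 0 0 0 -1;0 -9 0 0 0 0 -1",
)

```text
t: 23.72
tcp_pos: [0.4933, 0.2773, 0.0665]
tool_rot: [0.999, -0.04, -0.0, -0.0]
force: [-0.5, 0.5, 5.5]
finger_gap: 0.269
gripper_force: 25.7
```

Request:
move_arm(
  commands="-3 -3 0 0 0 0 -1;-6 -6 0 0 0 0 -1;-9 -9 0 0 0 0 -1;-12 -12 0 0 0 0 -1;-12 -12 0 0 0 0 -1",
)

```text
t: 24.35
tcp_pos: [0.4923, 0.2898, 0.0669]
tool_rot: [0.999, -0.039, 0.01, -0.001]
force: [17.9, -8.3, -7.4]
finger_gap: 0.272
gripper_force: 25.4
```

Request:
move_arm(
  commands="0 -3 0 0 0 0 -1;0 -6 0 0 0 0 -1;0 -9 0 0 0 0 -1;0 -9 0 0 0 0 -1;0 -9 0 0 0 0 -1",
)

```text
t: 24.98
tcp_pos: [0.4919, 0.2903, 0.0667]
tool_rot: [0.999, -0.036, 0.007, 0.006]
force: [19.6, -36.6, -1.1]
finger_gap: 0.27
gripper_force: 28.0
```

Request:
move_arm(
  commands="4 4 0 0 0 0 -1;8 8 0 0 0 0 -1;8 8 0 0 0 0 -1;8 8 0 0 0 0 -1;8 8 0 0 0 0 -1",
)

```text
t: 25.6
tcp_pos: [0.4919, 0.2898, 0.0666]
tool_rot: [0.999, -0.039, 0.002, 0.001]
force: [5.1, -6.5, 3.7]
finger_gap: 0.272
gripper_force: 26.6
```

Request:
move_arm(
  commands="0 0 0 0 0 0 1;0 0 0 0 0 0 1;0 0 0 0 0 0 1;0 0 -60 0 0 0 1;0 0 -100 0 0 0 1",
)

```text
t: 26.22
tcp_pos: [0.4903, 0.2909, 0.1674]
tool_rot: [0.999, -0.04, -0.0, -0.0]
force: [0.7, 0.8, 1.5]
finger_gap: 0.998
gripper_force: 0.0
```

Run:
```python
from h import *
print(now())
snap('scene','scene2');snap('side','side2');snap('wrist','wG')
a=cv2.imread('pics/scene2.png')[140:320,150:420];b=cv2.imread('pics/side2.png')[90:385,160:430]
a=cv2.resize(a,(480,320),interpolation=cv2.INTER_CUBIC);b=cv2.resize(b,(320,350),interpolation=cv2.INTER_CUBIC)
o=np.zeros((590,800,3),np.uint8);o[:320,:480]=a;o[:350,480:]=b;w=cv2.resize(cv2.imread('pics/wG.png'),(360,270));o[320:590,:360]=w
cv2.imwrite('pics/c5.png',o)
```

```text
(array([490.3107615 , 290.90392012, 167.3914074 ]), Rotation.from_matrix(array([[ 9.96804961e-01, -7.98724681e-02, -5.09447955e-04],
                            [-7.98723224e-02, -9.96805057e-01,  3.00203906e-04],
                            [-5.31798325e-04, -2.58553952e-04, -9.99999825e-01]])))
```

View pics/c5.png

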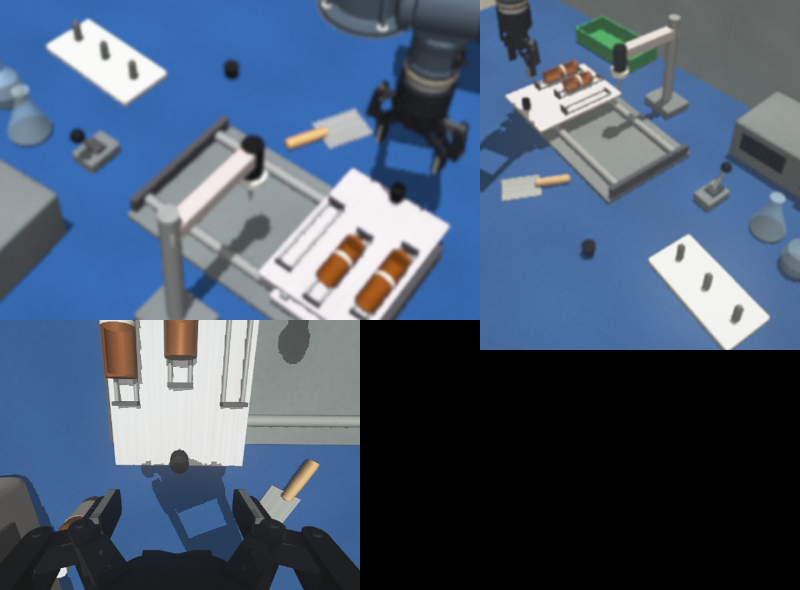

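The carriage is home with both tubes still lying in their cradles. The lamp lever is over (ball at about (78,135) in the scene panel). The rack has shifted towards +y, so I'll locate it again by fitting its outline in both views.

```bash
cat > rack.py <<'E'
from h import *
def rackfit(names,win,x0,verbose=True):
    """fit plate outline (110x230 at z=14mm; union with underside) : silhouettes from white blob"""
    obs=[]
    for n in names:
        im=cv2.imread(f'pics/{n}.png');hsv=cv2.cvtColor(im,cv2.COLOR_BGR2HSV);c=cam(n)
        m=((hsv[:,:,1]<45)&(hsv[:,:,2]>165)).astype(np.uint8);w=np.zeros_like(m);u0,v0,u1,v1=win[n];w[v0:v1,u0:u1]=m[v0:v1,u0:u1]
        w=cv2.morphologyEx(w,cv2.MORPH_CLOSE,np.ones((9,9)))
        k,l,st,_=cv2.connectedComponentsWithStats(w);i=1+st[1:,4].argmax()
        cnt=max(cv2.findContours((l==i).astype(np.uint8),cv2.RETR_EXTERNAL,cv2.CHAIN_APPROX_NONE)[0],key=cv2.contourArea)
        obs.append((c,cv2.convexHull(cnt)[:,0,:].astype(float),cv2.contourArea(cv2.convexHull(cnt)),n))
    def model(c,p):
        x,y,a=p;Rz=np.array([[np.cos(a),-np.sin(a)],[np.sin(a),np.cos(a)]])
        return np.array([proj(c,[*(Rz@np.array(q)+[x,y]),.014]) for q in((.055,.115),(.055,-.115),(-.055,-.115),(-.055,.115))])
    def f(p):
        e=[]
        for c,h,A,n in obs:
            M=model(c,p).astype(np.float32)
            B=cv2.boxPoints(cv2.minAreaRect(h.astype(np.float32)))
            e+=[cv2.pointPolygonTest(M.reshape(-1,1,2),tuple(map(float,q)),True) for q in h]
            e+=[max(0,-cv2.pointPolygonTest(h.astype(np.float32).reshape(-1,1,2),tuple(map(float,q)),True))for q in M]
        return np.array(e)
    s=least_squares(f,x0,diff_step=1e-4,x_scale=[.01,.01,.05],loss='soft_l1');x,y,a=s.x
    print(names,'rack',np.round([x*1e3,y*1e3,np.degrees(a)],1),'rms',np.sqrt(np.mean(f(s.x)**2)).round(2),'areas',[o[2] for o in obs])
    pegs=[np.array([x,y])+d*np.array([-np.sin(a),np.cos(a)]) for d in(-.08,0,.08)]
    print('pegs',np.round(np.array(pegs)*1e3,1).tolist()); return s.x,pegs
E
python3 - <<'E'
from rack import *
x0=[.4873,-.3605,-.15]
W={'scene0':(155,145,245,210),'side0':(310,275,425,385),'scene2':(165,140,255,205),'side2':(295,270,425,385)}
for t in(['scene0'],['side0'],['scene0','side0'],['scene2'],['side2'],['scene2','side2']): rackfit(t,W,x0)
print(telemetry.sense()['q'].round(3))
E
```

```text
['scene0'] rack [ 494.6 -356.2   -8.4] rms 0.62 areas [1555.5]
pegs [[482.9, -435.3], [494.6, -356.2], [506.2, -277.0]]
['side0'] rack [ 489.5 -359.5   -8.4] rms 0.51 areas [4340.0]
pegs [[477.8, -438.7], [489.5, -359.5], [501.3, -280.4]]
['scene0', 'side0'] rack [ 490.5 -358.8   -8.4] rms 0.81 areas [1555.5, 4340.0]
pegs [[478.8, -438.0], [490.5, -358.8], [502.3, -279.7]]
['scene2'] rack [ 462.5 -336.7   -8.5] rms 0.62 areas [1526.5]
pegs [[450.7, -415.8], [462.5, -336.7], [474.3, -257.6]]
['side2'] rack [ 456.1 -341.    -8.2] rms 0.74 areas [4440.0]
pegs [[444.6, -420.2], [456.1, -341.0], [467.5, -261.8]]
['scene2', 'side2'] rack [ 457.5 -340.    -8.4] rms 0.98 areas [1526.5, 4440.0]
pegs [[445.8, -419.2], [457.5, -340.0], [469.2, -260.9]]
[0.339 0.535 1.634 0.    0.968 1.99 ]
```

Run:
```python
from h import *
g=cam('wG')
print('mid base', atz(g,280,57,.064)*1e3,'long base',atz(g,120/360*560,(378-320)*1.5556,.064)*1e3)
plan((np.array([490.3,290.9,167.4]),down(-4.6)),[((530,290,220),down(45)),((570,285,220),down(92)),((600,280,200),down(140)),((620.9,277.7,160),down(175.4))])
```

```text
mid base [610.91203109 278.84933882  64.        ] long base [593.34185384 353.17411432  64.        ]
[ 39.6  -2.3 -52.6] [  0.    0.  -49.6] len 66 ang 50
[24.7 31.8  0. ] [  0.   0. -47.] len 40 ang 47
[-6.  29.8 20. ] [  0.   0. -48.] len 36 ang 48
[-17.5  11.7  40. ] [  0.    0.  -35.4] len 45 ang 35
```

Request:
move_arm(
  commands="40 -2 -52 0 0 -49.6 1;40 -2 -52 0 0 -49.6 1;40 -2 -52 0 0 -49.6 1;40 -2 -52 0 0 -49.6 1;40 -2 -52 0 0 -49.6 1",
)

```text
t: 27.0
tcp_pos: [0.5291, 0.289, 0.2164]
tool_rot: [0.923, 0.385, -0.002, -0.0]
force: [0.0, 0.0, -0.3]
finger_gap: 1.004
gripper_force: 0.0
```

Request:
move_arm(
  commands="25 32 0 0 0 -47 1;25 32 0 0 0 -47 1;25 32 0 0 0 -47 1;25 32 0 0 0 -47 1;25 32 0 0 0 -47 1",
)

```text
t: 27.62
tcp_pos: [0.5694, 0.2841, 0.2161]
tool_rot: [0.694, 0.72, -0.002, -0.001]
force: [-0.1, 0.1, -0.2]
finger_gap: 1.0
gripper_force: 0.0
```

Request:
move_arm(
  commands="-6 30 20 0 0 -48 1;-6 30 20 0 0 -48 1;-6 30 20 0 0 -48 1;-6 30 20 0 0 -48 1;-6 30 20 0 0 -48 1",
)

```text
t: 28.25
tcp_pos: [0.5995, 0.2792, 0.1961]
tool_rot: [0.34, 0.94, -0.001, -0.002]
force: [-0.5, -0.2, -0.2]
finger_gap: 1.004
gripper_force: 0.0
```

Request:
move_arm(
  commands="-17 12 30 0 0 -35.4 0.1;-17 12 30 0 0 -35.4 0.1;-17 12 30 0 0 -35.4 0.1;-17 12 30 0 0 -35.4 0.1;-17 12 30 0 0 -35.4 0.1",
)

```text
t: 28.88
tcp_pos: [0.6204, 0.2775, 0.1663]
tool_rot: [0.04, 0.999, -0.0, -0.002]
force: [-0.2, -0.3, -0.5]
finger_gap: 0.548
gripper_force: 0.0
```

Run:
```python
from h import *
print(now(),telemetry.sense()['q'].round(3)); snap('wrist','wH'); g=cam('wH')
im=cv2.imread('pics/wH.png'); hsv=cv2.cvtColor(im,cv2.COLOR_BGR2HSV)
m=((hsv[:,:,0]>5)&(hsv[:,:,0]<18)&(hsv[:,:,1]>120)).astype(np.uint8); k,l,st,ce=cv2.connectedComponentsWithStats(m)
for i in range(1,k):
    if st[i,4]>300: print(st[i],ce[i].round())
for n,p in dict(midbase=(.607,.279,.1),longbase=(.592,.345,.1)).items(): print(n,proj(g,p))
plan(now(),[((620.9,277.7,68),down(175.4))])
```

```text
(array([620.38300111, 277.51325521, 166.32395892]), Rotation.from_matrix(array([[-9.96735933e-01,  8.06422063e-02, -3.78333739e-03],
                            [ 8.06457580e-02,  9.96742509e-01, -7.95562453e-04],
                            [ 3.70685729e-03, -1.09807580e-03, -9.99992527e-01]]))) [ 0.256  0.673  1.34   0.     1.132 -1.234]
[ 339  176   47   65 2419] [360. 208.]
[ 259  200   37   52 1536] [276. 226.]
[337 244  41  50 995] [359. 263.]
[ 256  257   38   41 1152] [275. 278.]
midbase [275.70078427 204.88852747]
longbase [366.6072689  177.68710659]
[-0.6  0.3 98.7] [-0.1 -0.2 -0. ] len 99 ang 0
```

Request:
move_arm(
  commands="0 0 35 0 0 0 0.1;0 0 70 0 0 0 0.1;0 0 98 0 0 0 0.1;0 0 98 0 0 0 0.1;0 0 98 0 0 0 0.1",
)

```text
t: 29.55
tcp_pos: [0.6223, 0.2779, 0.0711]
tool_rot: [0.04, 0.999, 0.0, 0.001]
force: [0.3, 0.3, -0.4]
finger_gap: 0.549
gripper_force: 0.0
```

Request:
move_arm(
  commands="0 0 0 0 0 0 -1;0 0 0 0 0 0 -1;0 0 0 0 0 0 -1;0 0 0 0 0 0 -1;0 0 0 0 0 0 -1",
  grip_force=35,
)

```text
t: 30.18
tcp_pos: [0.6228, 0.2779, 0.0721]
tool_rot: [0.04, 0.999, 0.0, 0.001]
force: [-0.1, 0.2, 7.2]
finger_gap: 0.393
gripper_force: 41.4
```

Request:
move_arm(
  commands="0 0 0 0 0 0 0.1;0 0 0 0 0 0 0.1;0 0 5 0 0 0 0.1;0 0 9 0 0 0 0.1;0 0 9 0 0 0 0.1",
)

```text
t: 30.8
tcp_pos: [0.6211, 0.2775, 0.0605]
tool_rot: [0.04, 0.999, -0.0, -0.001]
force: [0.1, 0.4, 0.0]
finger_gap: 0.551
gripper_force: 0.0
```

Request:
move_arm(
  commands="0 0 0 0 0 0 -1;0 0 0 0 0 0 -1;0 0 0 0 0 0 -1;0 0 0 0 0 0 -1;0 0 0 0 0 0 -1",
)

```text
t: 31.42
tcp_pos: [0.6217, 0.2777, 0.0615]
tool_rot: [0.04, 0.999, 0.0, 0.0]
force: [-0.7, -0.2, -1.1]
finger_gap: 0.396
gripper_force: 36.6
```

Request:
move_arm(
  commands="0 0 -20 0 0 0 -1;0 0 -70 0 0 0 -1;0 0 -130 0 0 0 -1;0 0 -190 0 0 0 -1;0 0 -250 0 0 0 -1",
)

```text
t: 32.05
tcp_pos: [0.6214, 0.2775, 0.3152]
tool_rot: [0.04, 0.999, 0.0, 0.001]
force: [0.0, -1.0, -0.4]
finger_gap: 0.4
gripper_force: 36.6
```

Request:
move_arm(
  commands="160 -161 -70 0 0 0 -1;160 -161 -70 0 0 0 -1;160 -161 -70 0 0 0 -1;160 -161 -70 0 0 0 -1;160 -161 -70 0 0 0 -1",
)

```text
t: 32.67
tcp_pos: [0.4473, 0.1287, 0.3844]
tool_rot: [0.041, 0.999, -0.0, 0.002]
force: [0.5, 0.2, -1.2]
finger_gap: 0.395
gripper_force: 36.7
```

Request:
move_arm(
  commands="-24 -299 20 0 0 0 -1;-24 -299 20 0 0 0 -1;-24 -299 20 0 0 0 -1;-24 -299 20 0 0 0 -1;-24 -299 20 0 0 0 -1",
)

```text
t: 33.3
tcp_pos: [0.45, -0.1724, 0.3618]
tool_rot: [0.04, 0.999, -0.0, 0.001]
force: [0.4, 0.3, 0.0]
finger_gap: 0.398
gripper_force: 36.6
```

Request:
move_arm(
  commands="-40 -127 50 0 0 0 -1;-40 -127 50 0 0 0 -1;-40 -127 50 0 0 0 -1;-40 -127 50 0 0 0 -1;-40 -127 50 0 0 0 -1",
)

```text
t: 33.92
tcp_pos: [0.4793, -0.2983, 0.3122]
tool_rot: [0.039, 0.999, 0.0, 0.0]
force: [-0.7, 0.0, -0.1]
finger_gap: 0.4
gripper_force: 36.6
```

Run:
```python
from rack import *
s=telemetry.sense();print(s['tcp_pos'],s['q'].round(3)); snap('wrist','wI')
g=cam('wI'); c=[proj(g,p).round() for p in((.41,-.46,.014),(.52,-.46,.014),(.41,-.22,.014),(.52,-.22,.014))]; print(c)
try: rackfit(['wI'],{'wI':(0,0,560,420)},[.4575,-.340,-.146])
except Exception as e: print(e)
```

```text
[ 0.47927371 -0.29828344  0.31215758] [-7.550e-01  3.600e-01  1.484e+00  1.000e-03  1.297e+00 -2.247e+00]
[array([158., 127.]), array([172., 201.]), array([327., 113.]), array([329., 189.])]
['wI'] rack [ 456.8 -340.3   -8.2] rms 0.96 areas [11789.5]
pegs [[445.4, -419.5], [456.8, -340.3], [468.3, -261.2]]
```

```bash
cat > fk.py <<'E'
from h import *
S=[([1.036494,.528257,1.433621,0,1.181452,-.178520],[.21739,.58537,.23055]),([.339,.535,1.634,0,.968,1.99],[.4903,.2909,.1674]),
([.256,.673,1.34,0,1.132,-1.234],[.62038,.27751,.16632]),([-.755,.36,1.484,.001,1.297,-2.247],[.47927,-.29828,.31216])]
def Rq(q): return R.from_euler('z',q[0])*R.from_euler('y',q[1]+q[2])*R.from_euler('z',q[3])*R.from_euler('y',q[4])*R.from_euler('z',q[5]+np.pi/2)
def fk(q,P):
    L1,L2,d1,off,Lt=P
    w=np.array([L1*np.sin(q[1])+L2*np.sin(q[1]+q[2]),off,d1+L1*np.cos(q[1])+L2*np.cos(q[1]+q[2])])
    return R.from_euler('z',q[0]).apply(w)+Rq(q).apply([0,0,Lt]),Rq(q)
def fit(S,Lt=None):
    f=lambda P:np.concatenate([fk(q,[*P[:4],Lt if Lt else P[4]])[0]-p for q,p in S])
    s=least_squares(f,[.42,.42,.3,.1,.25]);return np.array([*s.x[:4],Lt or s.x[4]]),np.abs(s.fun).max()
LO=np.array([-3.08,-.75,.22,-1.43,0,-2.85]);HI=np.array([3.08,2.2,2.44,4.57,2.65,2.85])
def ik(p,r,P,q0):
    f=lambda q:np.concatenate([(fk(q,P)[0]-p)*10,(fk(q,P)[1].inv()*r).as_rotvec()])
    s=least_squares(f,np.clip(q0,LO+.01,HI-.01),bounds=(LO,HI));return s.x,np.abs(s.fun).max()
def horiz(az): # tool z horizontal at az, tool x up
    a=np.radians(az);z=np.array([np.cos(a),np.sin(a),0]);x=np.array([0,0,1.]);return R.from_matrix(np.stack([x,np.cross(z,x),z],1))
E
python3 - <<'E'
from fk import *
print(fit(S,.25))
for Lt in(.22,.28,.32):
    P,e=fit(S,Lt)
    for nm,pg in dict(p0=(.4454,-.4195),p1=(.4568,-.3403),p2=(.4683,-.2612)).items():
        for az in(50,20,-8):
          for zz in(.14,.08):
            r=horiz(az);t=np.array([*pg,zz])+r.apply([0,0,.02])
            q,err=min((ik(t,r,P,np.array(q0)) for q0 in([-.7,.6,1.8,2,1,-1],[-1,.2,2.2,1.5,1.3,-1])),key=lambda v:v[1]); print(Lt,nm,az,zz,q.round(2),'err %.3f'%err)
E
```

```text
(array([0.5101413 , 0.38247176, 0.18716825, 0.1111619 , 0.25      ]), np.float64(0.017172726521756))
0.22 p0 50 0.14 [-1.24  0.96  1.55  1.12  1.88 -1.01] err 0.000
0.22 p0 50 0.08 [-1.24  1.06  1.53  1.1   1.84 -1.09] err 0.000
0.22 p0 20 0.14 [-1.29  0.86  1.87  1.51  1.6  -1.16] err 0.000
0.22 p0 20 0.08 [-1.29  0.97  1.85  1.51  1.59 -1.26] err 0.000
0.22 p0 -8 0.14 [-1.25  0.8   2.12  2.02  1.47 -1.37] err 0.000
0.22 p0 -8 0.08 [-1.25  0.93  2.1   2.03  1.52 -1.48] err 0.000
0.22 p1 50 0.14 [-1.17  0.9   1.74  1.15  1.79 -1.12] err 0.000
0.22 p1 50 0.08 [-1.17  1.    1.73  1.13  1.75 -1.2 ] err 0.000
0.22 p1 20 0.14 [-1.22  0.81  2.05  1.57  1.57 -1.29] err 0.000
0.22 p1 20 0.08 [-1.22  0.94  2.03  1.57  1.57 -1.4 ] err 0.000
0.22 p1 -8 0.14 [-1.16  0.78  2.28  2.12  1.53 -1.5 ] err 0.000
0.22 p1 -8 0.08 [-1.16  0.93  2.26  2.12  1.6  -1.61] err 0.000
0.22 p2 50 0.14 [-1.09  0.85  1.91  1.2   1.71 -1.22] err 0.000
0.22 p2 50 0.08 [-1.09  0.96  1.9   1.19  1.68 -1.31] err 0.000
0.22 p2 20 0.14 [-1.13  0.78  2.21  1.67  1.56 -1.42] err 0.000
0.22 p2 20 0.08 [-1.13  0.93  2.19  1.6
[... 1756 characters left out ...]
2 p1 50 0.08 [-1.32  1.21  1.55  0.99  1.78 -1.26] err 0.000
0.32 p1 20 0.14 [-1.43  1.03  2.05  1.36  1.59 -1.5 ] err 0.000
0.32 p1 20 0.08 [-1.43  1.16  2.    1.36  1.57 -1.58] err 0.000
0.32 p1 -8 0.14 [-1.41  1.07  2.41  1.85  1.67 -1.9 ] err 0.000
0.32 p1 -8 0.08 [-1.41  1.23  2.35  1.84  1.69 -1.99] err 0.000
0.32 p2 50 0.14 [-1.26  1.06  1.8   1.03  1.72 -1.33] err 0.000
0.32 p2 50 0.08 [-1.26  1.17  1.75  1.02  1.68 -1.39] err 0.000
0.32 p2 20 0.14 [-1.37  1.03  2.23  1.42  1.55 -1.69] err 0.000
0.32 p2 20 0.08 [-1.37  1.17  2.17  1.42  1.54 -1.77] err 0.000
0.32 p2 -8 0.14 [-1.36  1.18  2.44  1.73  1.74 -2.05] err 0.132
0.32 p2 -8 0.08 [-1.33  1.34  2.44  1.82  1.8  -2.19] err 0.044
```

Run:
```python
from fk import *
p,r=now(); tgt=horiz(20); w=(r.inv()*tgt).as_rotvec(); 
for sgn in (1,-1):
    ang=np.linalg.norm(w); ax=w/ang; 
    if sgn<0: ang-=2*np.pi
    print('rotvec deg',np.degrees(ax*ang).round(1))
    q=telemetry.sense()['q'];P,_=fit(S,.27)
    for k in range(1,9):
        f=k/8; rr=r*R.from_rotvec(ax*ang*f); pos=(p+(np.array([465,-400,330])-p)*f)/1e3
        q,e=ik(pos,rr,P,q); print(f,rr.apply([0,0,1]).round(2),q.round(2),'%.3f'%e)
plan((p,r),[((470,-330,330),r),((465,-400,330),r)])
```

```text
rotvec deg [-113.7   24.7  113.8]
0.125 [-0.    0.25 -0.97] [-0.85  0.46  1.34  0.16  1.53 -2.12] 0.000
0.25 [ 0.06  0.48 -0.88] [-0.95  0.54  1.26  0.33  1.71 -1.95] 0.000
0.375 [ 0.17  0.65 -0.74] [-1.04  0.61  1.25  0.52  1.83 -1.76] 0.000
0.5 [ 0.33  0.76 -0.57] [-1.13  0.65  1.29  0.71  1.88 -1.57] 0.000
0.625 [ 0.5   0.77 -0.38] [-1.21  0.67  1.4   0.89  1.88 -1.38] 0.000
0.75 [ 0.68  0.7  -0.22] [-1.28  0.66  1.54  1.08  1.83 -1.21] 0.000
0.875 [ 0.83  0.55 -0.08] [-1.34  0.64  1.7   1.26  1.76 -1.06] 0.000
1.0 [0.94 0.34 0.  ] [-1.37  0.6   1.87  1.45  1.67 -0.91] 0.000
rotvec deg [ 137.8  -29.9 -137.9]
0.125 [ 0.09 -0.29 -0.95] [-0.69  0.27  1.64 -0.2   0.99 -2.4 ] 0.000
0.25 [ 0.25 -0.51 -0.82] [-0.67  0.18  1.85 -0.45  0.6  -2.48] 0.000
0.375 [ 0.45 -0.63 -0.63] [-0.73  0.12  2.07 -1.21  0.18 -2.07] 0.000
0.5 [ 0.67 -0.62 -0.41] [-0.83  0.11  2.1  -1.29  0.   -2.35] 0.220
0.625 [ 0.85 -0.49 -0.21] [-0.84  0.11  2.09 -1.36  0.   -2.61] 0.500
0.75 [ 0.97 -0.25 -0.05] [-0.85  0.12  2.07 -1.43  0.   -2.85] 0.761
0.875 [1.   0.04 0.02] [-0.85  0.13  2.05 -1.43  0.   -2.85] 1.026
1.0 [0.94 0.34 0.  ] [-0.86  0.14  2.03 -1.43  0.   -2.85] 1.279
[  6.8 -32.5 -17.6] [0. 0. 0.] len 38 ang 0
[ -0.5 -70.2   0. ] [0. 0. 0.] len 70 ang 0
```

Request:
move_arm(
  commands="6 -102 -18 -28.4 6.2 28.4 -1;6 -102 -18 -28.4 6.2 28.4 -1;6 -102 -18 -28.4 6.2 28.4 -1;6 -102 -18 -28.4 6.2 28.4 -1;6 -102 -18 -28.4 6.2 28.4 -1",
)

```text
t: 34.6
tcp_pos: [0.4645, -0.4012, 0.3289]
tool_rot: [0.28, 0.927, 0.244, -0.044]
force: [0.4, 1.0, -0.6]
finger_gap: 0.397
gripper_force: 36.7
```

Request:
move_arm(
  commands="0 0 0 -28.4 6.2 28.4 -1;0 0 0 -28.4 6.2 28.4 -1;0 0 0 -28.4 6.2 28.4 -1;0 0 0 -28.4 6.2 28.4 -1;0 0 0 -28.4 6.2 28.4 -1",
)

```text
t: 35.22
tcp_pos: [0.4647, -0.3999, 0.3291]
tool_rot: [0.485, 0.741, 0.458, -0.081]
force: [0.5, 0.2, 0.1]
finger_gap: 0.4
gripper_force: 36.7
```

Run:
```python
from fk import *
s=telemetry.sense(); p,r=now(); print(p.round(1),r.apply([0,0,1]).round(3),s['q'].round(3),s['force'])
print('to horiz20',(r.inv()*horiz(20)).as_rotvec(degrees=True).round(1))
S.append((s['q'],s['tcp_pos'])); print(fit(S)); print(fk(s['q'],fit(S)[0]))
```

```text
[ 464.7 -399.9  329.1] [ 0.323  0.758 -0.567] [-1.191  0.698  1.18   0.681  1.966 -1.57 ] [0.45620207 0.18108812 0.08782103]
to horiz20 [-57.   12.4  56.9]
(array([0.52843606, 0.37494141, 0.19541811, 0.11339051, 0.27720141]), np.float64(0.019477460168645877))
(array([ 0.45326725, -0.39546783,  0.32954454]), Rotation.from_matrix(array([[-0.51714513,  0.79245386,  0.32338491],
                            [ 0.64312886,  0.11047589,  0.75774689],
                            [ 0.56475321,  0.59984328, -0.56678202]])))
```

Request:
move_arm(
  commands="0 0 0 -28.5 6.2 28.4 -1;0 0 0 -28.5 6.2 28.4 -1;0 0 0 -28.5 6.2 28.4 -1;0 0 0 -28.5 6.2 28.4 -1;0 0 0 -28.5 6.2 28.4 -1",
)

```text
t: 35.85
tcp_pos: [0.4651, -0.3994, 0.3297]
tool_rot: [0.629, 0.462, 0.616, -0.108]
force: [0.4, -0.5, -0.3]
finger_gap: 0.401
gripper_force: 36.7
```

Request:
move_arm(
  commands="0 0 0 -28.5 6.2 28.5 -1;0 0 0 -28.5 6.2 28.5 -1;0 0 0 -28.5 6.2 28.5 -1;0 0 0 -28.5 6.2 28.5 -1;0 0 0 -28.5 6.2 28.5 -1",
)

```text
t: 36.48
tcp_pos: [0.4657, -0.3993, 0.3303]
tool_rot: [0.696, 0.125, 0.696, -0.122]
force: [0.4, -0.7, -0.3]
finger_gap: 0.398
gripper_force: 36.7
```

Request:
move_arm(
  commands="-60 12 -4 0 0 0 -1;-120 12 -4 0 0 0 -1;-160 12 -4 0 0 0 -1;-160 12 -4 0 0 0 -1;-160 12 -4 0 0 0 -1",
)

```text
t: 37.1
tcp_pos: [0.466, -0.4141, 0.171]
tool_rot: [0.696, 0.125, 0.697, -0.122]
force: [-0.9, 0.2, 0.2]
finger_gap: 0.401
gripper_force: 36.7
```

Run:
```python
from fk import *
s=telemetry.sense(); p,r=now(); print(p.round(1),r.as_matrix().round(3),s['q'].round(3),s['force'])
c=[]
for n,x in(('scene','scene3'),('side','side3')):
    snap(n,x); q=proj(cam(x),(.4454,-.4195,.08)).round().astype(int); u0,v0=q-[50,70]; u0=max(u0,0);v0=max(v0,0);print(x,q,u0,v0)
    c.append(cv2.resize(cv2.imread(f'pics/{x}.png')[v0:v0+140,u0:u0+100],None,fx=4,fy=4,interpolation=cv2.INTER_CUBIC)[:560,:400])
cv2.imwrite('pics/c6.png',np.hstack(c))
from rack import *
rackfit(['side3'],{'side3':(295,270,425,385)},[.4575,-.340,-.146])
```

```text
[ 466.  -414.1  171. ] [[-0.003  0.343  0.939]
 [ 0.004 -0.939  0.343]
 [ 1.     0.005  0.001]] [-1.426  1.029  1.747  1.379  1.645 -1.217] [-0.88810187  0.21794388  0.20981506]
scene3 [191 147] 141 77
side3 [381 343] 331 273
['side3'] rack [ 606.1 -411.8  -92. ] rms 34.59 areas [28.5]
pegs [[526.2, -409.1], [606.1, -411.8], [686.1, -414.5]]
```

View pics/c6.png

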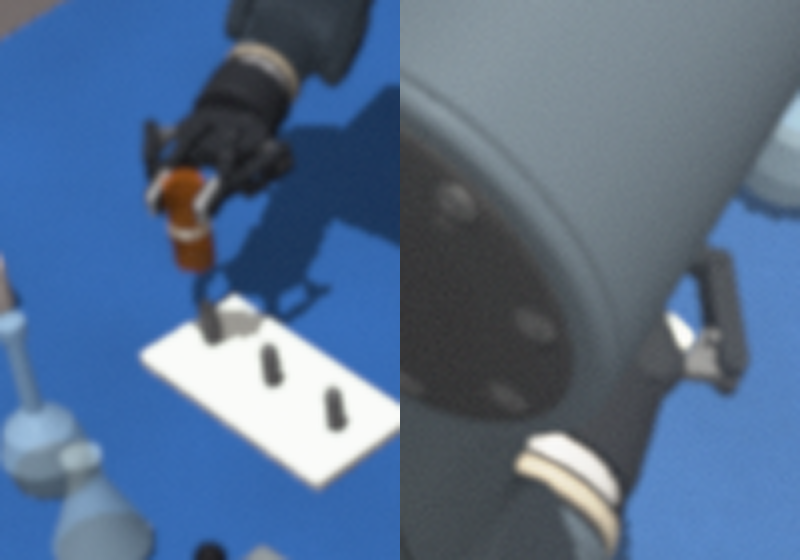

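Scene panel: the tube hangs mouth down from (182,170) to (196,272), just above the left-hand peg (top at (207,300), foot at (213,340)). The arm blocks the side view. I'll compare with the projections.

Run:
```python
from h import *
c=cam('scene3'); f=lambda p:((proj(c,p)-[141,77])*4).round(0)
print('peg top/foot',f((.4454,-.4195,.06)),f((.4454,-.4195,.014)),'p1',f((.4568,-.3403,.06)),f((.4568,-.3403,.014)),'p2',f((.4683,-.2612,.06)))
print('tube base',f((.4468,-.4211,.186)),'mouth',f((.4468,-.4211,.106)))
```

```text
peg top/foot [205. 298.] [212. 338.] p1 [266. 340.] [272. 380.] p2 [330. 384.]
tube base [181. 180.] mouth [195. 257.]
```

Request:
move_arm(
  commands="-15 -2 -1 0 0 0 -1;-30 -2 -1 0 0 0 -1;-40 -2 -1 0 0 0 -1;-40 -2 -1 0 0 0 -1;-40 -2 -1 0 0 0 -1",
)

```text
t: 37.83
tcp_pos: [0.4637, -0.4118, 0.1293]
tool_rot: [0.696, 0.122, 0.697, -0.123]
force: [-1.0, 0.6, -0.6]
finger_gap: 0.398
gripper_force: 36.7
```

Request:
move_arm(
  commands="-10 0 0 0 0 0 -1;-20 0 0 0 0 0 -1;-30 0 0 0 0 0 -1;-40 0 0 0 0 0 -1;-46 0 0 0 0 0 -1",
)

```text
t: 38.45
tcp_pos: [0.4638, -0.4117, 0.0825]
tool_rot: [0.696, 0.122, 0.697, -0.123]
force: [0.1, -0.4, -1.0]
finger_gap: 0.396
gripper_force: 36.7
```

Request:
move_arm(
  commands="-1 0 0 0 0 0 -1;-2 0 0 0 0 0 -1;-3 0 0 0 0 0 -1;-4 0 0 0 0 0 -1;-4 0 0 0 0 0 -1",
)

```text
t: 39.08
tcp_pos: [0.4638, -0.4119, 0.0795]
tool_rot: [0.696, 0.122, 0.697, -0.123]
force: [0.2, -0.1, -0.9]
finger_gap: 0.398
gripper_force: 36.7
```

Request:
move_arm(
  commands="-1 0 0 0 0 0 -1;-2 0 0 0 0 0 -1;-3 0 0 0 0 0 -1;-4 0 0 0 0 0 -1;-4 0 0 0 0 0 -1",
)

```text
t: 39.7
tcp_pos: [0.4636, -0.4119, 0.0793]
tool_rot: [0.693, 0.122, 0.7, -0.123]
force: [-1.0, -0.1, 11.1]
finger_gap: 0.403
gripper_force: 36.7
```

Request:
move_arm(
  commands="3.5 0 0 0 0 0 -1;3.5 0 0 0 0 0 0.15;3.5 0 0 0 0 0 0.15;3.5 0 0 0 0 0 0.15;3.5 0 -5 0 0 0 0.15",
)

```text
t: 40.33
tcp_pos: [0.4591, -0.4132, 0.0787]
tool_rot: [0.696, 0.122, 0.697, -0.123]
force: [0.4, -0.3, -0.4]
finger_gap: 0.576
gripper_force: 0.0
```

Request:
move_arm(
  commands="0 0 -15 0 0 0 0.15;0 0 -30 0 0 0 0.15;0 0 -45 0 0 0 0.15;0 0 -62 0 0 0 0.15;0 0 -70 0 0 0 0.15",
)

```text
t: 40.95
tcp_pos: [0.3919, -0.4385, 0.0788]
tool_rot: [0.696, 0.122, 0.697, -0.122]
force: [1.3, -0.4, 0.3]
finger_gap: 0.578
gripper_force: 0.0
```

Request:
move_arm(
  commands="60 0 0 0 0 0 0.15;120 0 0 0 0 0 0.15;180 0 0 0 0 0 0.15;240 0 0 0 0 0 0.15;255 0 0 0 0 0 0.15",
)

```text
t: 41.58
tcp_pos: [0.393, -0.4373, 0.3372]
tool_rot: [0.696, 0.124, 0.697, -0.121]
force: [-0.1, -0.2, 0.5]
finger_gap: 0.574
gripper_force: 0.0
```

Run:
```python
from rack import *
s=telemetry.sense(); p,r=now(); print(p.round(1),s['q'].round(3))
for n,x in(('scene','scene4'),('side','side4')):
    snap(n,x); im=cv2.imread(f'pics/{x}.png'); hsv=cv2.cvtColor(im,cv2.COLOR_BGR2HSV); c=cam(x)
    m=((hsv[:,:,0]>4)&(hsv[:,:,0]<18)&(hsv[:,:,1]>120)).astype(np.uint8); u,v=proj(c,(.4454,-.4195,.054)).astype(int)
    w=np.zeros_like(m); w[v-35:v+35,u-25:u+25]=m[v-35:v+35,u-25:u+25]; ys,xs=np.nonzero(w)
    print(x,'tube px',w.sum(), xs.min() if len(xs) else None,xs.max(),ys.min(),ys.max(),'centroid',xs.mean(),ys.mean(),'pred base',proj(c,(.4454,-.4195,.094)),'mouth',proj(c,(.4454,-.4195,.014)))
rackfit(['scene4'],{'scene4':(165,140,255,205)},[.4575,-.340,-.146])
rackfit(['side4'],{'side4':(295,270,425,385)},[.4575,-.340,-.146])
plan((p,r),[((440,-330,330),r*R.from_rotvec([57,-12.4,-57],degrees=True))]); print((r.inv()*down(175.4)).as_rotvec(degrees=True))
```

```text
[ 393.  -437.3  337.2] [-1.565  0.72   1.758  1.297  1.779 -0.941]
scene4 tube px 124 188 197 143 163 centroid 192.4758064516129 151.8548387096774 pred base [190.82443822 143.95265004] mouth [193.88151958 161.56738676]Traceback (most recent call last):
  File "<stdin>", line 7, in <module>
    return umr_maximum(a, axis, None, out, keepdims, initial, where)
ValueError: zero-size array to reduction operation maximum which has no identity
```

The tube stands in the scene at columns 188–197, rows 143–163, which matches the prediction over peg0. Now back to tool-down and on to the long tube.

Request:
move_arm(
  commands="13 -84 81 28.4 -6.2 -28.4 0.1;13 -84 81 28.4 -6.2 -28.4 0.1;13 -84 81 28.4 -6.2 -28.4 0.1;13 -84 81 28.4 -6.2 -28.4 0.1;13 -84 81 28.4 -6.2 -28.4 0.1",
)

```text
t: 42.3
tcp_pos: [0.4413, -0.3315, 0.3457]
tool_rot: [0.63, 0.459, 0.616, -0.109]
force: [-0.8, 0.4, 0.3]
finger_gap: 0.551
gripper_force: 0.0
```

Request:
move_arm(
  commands="0 0 0 28.4 -6.2 -28.4 0.1;0 0 0 28.4 -6.2 -28.4 0.1;0 0 0 28.4 -6.2 -28.4 0.1;0 0 0 28.4 -6.2 -28.4 0.1;0 0 0 28.4 -6.2 -28.4 0.1",
)

```text
t: 42.92
tcp_pos: [0.4408, -0.3304, 0.3462]
tool_rot: [0.487, 0.738, 0.461, -0.082]
force: [-0.0, 0.7, -0.2]
finger_gap: 0.549
gripper_force: 0.0
```

Request:
move_arm(
  commands="0 0 0 28.4 -6.2 -28.4 0.1;0 0 0 28.4 -6.2 -28.4 0.1;0 0 0 28.4 -6.2 -28.4 0.1;0 0 0 28.4 -6.2 -28.4 0.1;0 0 0 28.4 -6.2 -28.4 0.1",
)

```text
t: 43.55
tcp_pos: [0.4402, -0.3296, 0.3462]
tool_rot: [0.282, 0.926, 0.247, -0.044]
force: [-0.2, -0.5, -0.5]
finger_gap: 0.549
gripper_force: 0.0
```

Request:
move_arm(
  commands="0 0 0 28.5 -6.2 -28.5 0.1;0 0 0 28.5 -6.2 -28.5 0.1;0 0 0 28.5 -6.2 -28.5 0.1;0 0 0 28.5 -6.2 -28.5 0.1;0 0 0 28.5 -6.2 -28.5 0.1",
)

```text
t: 44.18
tcp_pos: [0.4392, -0.3294, 0.3453]
tool_rot: [0.043, 0.999, 0.003, -0.001]
force: [0.4, 0.2, -0.3]
finger_gap: 0.553
gripper_force: 0.0
```

Request:
move_arm(
  commands="24 304 -10 0 0 0 0.1;24 304 -10 0 0 0 0.1;24 304 -10 0 0 0 0.1;24 304 -10 0 0 0 0.1;24 304 -10 0 0 0 0.1",
)

```text
t: 44.8
tcp_pos: [0.4411, -0.0251, 0.3561]
tool_rot: [0.044, 0.999, 0.002, -0.002]
force: [0.5, -0.3, 0.2]
finger_gap: 0.547
gripper_force: 0.0
```

Request:
move_arm(
  commands="8 225 60 0 0 0 0.1;8 225 60 0 0 0 0.1;8 225 60 0 0 0 0.1;8 225 60 0 0 0 0.1;8 225 60 0 0 0 0.1",
)

```text
t: 45.42
tcp_pos: [0.4512, 0.2002, 0.2948]
tool_rot: [0.041, 0.999, 0.0, -0.003]
force: [-0.1, -1.0, 0.5]
finger_gap: 0.546
gripper_force: 0.0
```

Run:
```python
from fk import *
s=telemetry.sense(); p,r=now(); print(p.round(1),s['q'].round(3),r.as_matrix().round(3).tolist())
plan((p,r),[((605.7,344.2,170),down(175.4))])
```

```text
[451.2 200.2 294.8] [ 0.189  0.274  1.669  0.002  1.205 -1.3  ] [[-0.997, 0.082, -0.006], [0.082, 0.997, 0.001], [0.007, 0.001, -1.0]]
[-143.   156.2  123.9] [ 0.  -0.4 -0.1] len 245 ang 0
```

Request:
move_arm(
  commands="-143 156 124 0 0 0 0.1;-143 156 124 0 0 0 0.1;-143 156 124 0 0 0 0.1;-143 156 124 0 0 0 0.1;-143 156 124 0 0 0 0.1",
)

```text
t: 46.05
tcp_pos: [0.608, 0.3411, 0.1668]
tool_rot: [0.043, 0.999, -0.001, -0.004]
force: [-0.1, -0.1, -0.8]
finger_gap: 0.552
gripper_force: 0.0
```

Run:
```python
from fk import *
p,r=now(); print(p.round(1)); snap('wrist','wJ'); g=cam('wJ')
im=cv2.imread('pics/wJ.png'); hsv=cv2.cvtColor(im,cv2.COLOR_BGR2HSV)
m=((hsv[:,:,0]>5)&(hsv[:,:,0]<18)&(hsv[:,:,1]>120)).astype(np.uint8); k,l,st,ce=cv2.connectedComponentsWithStats(m)
for i in range(1,k):
    if st[i,4]>300: print(st[i],ce[i].round())
b=(.5918,.3454); print([proj(g,(*b,z)).round(1) for z in(.064,.082,.1)])
y=np.radians(-4.7); n=np.array([-np.sin(y),np.cos(y),0]); B=np.array([*b,.082]); a=np.array([np.cos(y),np.sin(y),0])
print('sides of axis at base, +20',[(proj(g,B+a*d+n*s*.018)).round(1).tolist() for d in(0,.02) for s in(1,-1)])
plan((p,r),[((605.7,344.2,62),down(175.4))])
```

```text
[608.  341.1 166.8]
[ 265  197   38   65 2031] [282. 228.]
[ 262  267   37   49 1357] [280. 292.]
[array([278.9, 189.3]), array([279.1, 194.8]), array([279.3, 201.2])]
sides of axis at base, +20 [[301.9, 194.8], [256.2, 194.9], [301.3, 218.7], [256.8, 218.8]]
[  1.6   3.2 104.8] [-0.2 -0.5 -0.3] len 105 ang 1
```

Request:
move_arm(
  commands="1.6 4.5 35 0 -0.5 -0.3 0.15;1.6 4.5 70 0 -0.5 -0.3 0.15;1.6 4.5 105 0 -0.5 -0.3 0.15;1.6 4.5 105 0 -0.5 -0.3 0.15;1.6 4.5 105 0 -0.5 -0.3 0.15",
)

```text
t: 46.72
tcp_pos: [0.6071, 0.3465, 0.0707]
tool_rot: [0.039, 0.999, 0.001, 0.006]
force: [0.1, -0.3, 0.1]
finger_gap: 0.572
gripper_force: 0.0
```

Request:
move_arm(
  commands="0 0 0 0 0 0 -1;0 0 0 0 0 0 -1;0 0 0 0 0 0 -1;0 0 0 0 0 0 -1;0 0 0 0 0 0 -1",
)

```text
t: 47.35
tcp_pos: [0.6073, 0.3458, 0.0715]
tool_rot: [0.038, 0.999, -0.001, 0.006]
force: [-0.4, -4.8, 4.8]
finger_gap: 0.392
gripper_force: 42.7
```

Request:
move_arm(
  commands="0 0 0 0 0 0 0.15;0 0 0 0 0 0 0.15;0 -0.5 5 0 0 0 0.15;0 -0.5 9 0 0 0 0.15;0 -0.5 9 0 0 0 0.15",
)

```text
t: 47.98
tcp_pos: [0.6052, 0.3468, 0.0584]
tool_rot: [0.038, 0.999, -0.0, 0.004]
force: [0.2, 0.0, 0.1]
finger_gap: 0.578
gripper_force: 0.0
```

Request:
move_arm(
  commands="0 0 0 0 0 0 -1;0 0 0 0 0 0 -1;0 0 0 0 0 0 -1;0 0 0 0 0 0 -1;0 0 0 0 0 0 -1",
)

```text
t: 48.6
tcp_pos: [0.6057, 0.3462, 0.0595]
tool_rot: [0.038, 0.999, -0.0, 0.004]
force: [-1.2, -5.2, 3.4]
finger_gap: 0.399
gripper_force: 35.2
```

Request:
move_arm(
  commands="0 0 -20 0 0 0 -1;0 0 -70 0 0 0 -1;0 0 -130 0 0 0 -1;0 0 -190 0 0 0 -1;0 0 -250 0 0 0 -1",
)

```text
t: 49.22
tcp_pos: [0.6034, 0.3483, 0.313]
tool_rot: [0.038, 0.999, 0.002, 0.006]
force: [0.7, -0.1, -0.4]
finger_gap: 0.4
gripper_force: 34.9
```

Request:
move_arm(
  commands="140 -208 -60 0 0 0 -1;140 -208 -60 0 0 0 -1;140 -208 -60 0 0 0 -1;140 -208 -60 0 0 0 -1;140 -208 -60 0 0 0 -1",
)

```text
t: 49.85
tcp_pos: [0.4458, 0.1493, 0.3705]
tool_rot: [0.039, 0.999, 0.001, 0.007]
force: [-0.1, -0.2, -0.5]
finger_gap: 0.401
gripper_force: 35.1
```

Request:
move_arm(
  commands="-24 -299 0 0 0 0 -1;-24 -299 0 0 0 0 -1;-24 -299 0 0 0 0 -1;-24 -299 0 0 0 0 -1;-24 -299 0 0 0 0 -1",
)

```text
t: 50.48
tcp_pos: [0.4503, -0.1518, 0.369]
tool_rot: [0.038, 0.999, -0.0, 0.007]
force: [0.9, 0.2, -0.9]
finger_gap: 0.4
gripper_force: 35.2
```

Request:
move_arm(
  commands="-29 -148 50 0 0 0 -1;-29 -148 50 0 0 0 -1;-29 -148 50 0 0 0 -1;-29 -148 50 0 0 0 -1;-29 -148 50 0 0 0 -1",
)

```text
t: 51.1
tcp_pos: [0.4678, -0.2987, 0.3186]
tool_rot: [0.038, 0.999, 0.0, 0.005]
force: [-0.4, -0.3, -0.1]
finger_gap: 0.401
gripper_force: 35.3
```

Run:
```python
from rack import *
from fk import *
s=telemetry.sense();p,r=now();print(p.round(1),s['q'].round(3)); snap('wrist','wK'); snap('scene','scene5')
rackfit(['wK'],{'wK':(0,0,560,420)},[.4575,-.340,-.146])
rackfit(['scene5'],{'scene5':(165,140,255,205)},[.4575,-.340,-.146])
# saddle/carriage check: knob dark blob against plate in scene via atz
S+=[([-1.191,.698,1.18,.681,1.966,-1.57],[.4647,-.3999,.3291]),([-1.426,1.029,1.747,1.379,1.645,-1.217],[.466,-.4141,.171]),([-1.565,.72,1.758,1.297,1.779,-.941],[.393,-.4373,.3372])]
P,e=fit(S);print(P,e)
q0=np.array([-1.4,1,2,1.4,1.6,-1.4])
for n,pg in dict(p1=(.4568,-.3403),p2=(.4683,-.2612)).items():
  for az in(20,35):
    for back in(0,.06):
      rr=horiz(az);t=np.array([*pg,.1])+rr.apply([0,0,.0225-back]);q,er=ik(t,rr,P,q0);print(n,az,back,q.round(2),'%.3f'%er)
print((r.inv()*horiz(20)).as_rotvec(degrees=True).round(1))
```

```text
[ 467.8 -298.7  318.6] [-0.774  0.336  1.504  0.008  1.295 -2.271]
['wK'] rack [ 456.6 -340.4   -8.3] rms 1.01 areas [11264.0]
pegs [[445.0, -419.5], [456.6, -340.4], [468.2, -261.2]]
['scene5'] rack [ 462.3 -337.    -8.6] rms 0.67 areas [1536.0]
pegs [[450.3, -416.1], [462.3, -337.0], [474.2, -257.9]]
[0.46946388 0.4048641  0.28830801 0.10824776 0.30456964] 0.032149510672594916
p1 20 0 [-1.39  1.1   1.93  1.41  1.59 -1.46] 0.000
p1 20 0.06 [-1.51  1.1   1.93  1.28  1.6  -1.46] 0.000
p1 35 0 [-1.35  1.13  1.72  1.2   1.68 -1.3 ] 0.000
p1 35 0.06 [-1.45  1.14  1.68  1.11  1.72 -1.28] 0.000
p2 20 0 [-1.32  1.09  2.1   1.47  1.57 -1.62] 0.000
p2 20 0.06 [-1.47  1.09  2.11  1.32  1.56 -1.63] 0.000
p2 35 0 [-1.28  1.1   1.91  1.25  1.61 -1.44] 0.000
p2 35 0.06 [-1.4   1.1   1.88  1.13  1.64 -1.43] 0.000
[-113.3   24.6  114.5]
```

Request:
move_arm(
  commands="-17 46 -15 -28.3 6.2 28.6 -1;-17 46 -15 -28.3 6.2 28.6 -1;-17 46 -15 -28.3 6.2 28.6 -1;-17 46 -15 -28.3 6.2 28.6 -1;-17 46 -15 -28.3 6.2 28.6 -1",
)

```text
t: 51.82
tcp_pos: [0.487, -0.2553, 0.3331]
tool_rot: [0.279, 0.928, 0.245, -0.04]
force: [-0.3, 0.6, 0.3]
finger_gap: 0.401
gripper_force: 35.4
```

Request:
move_arm(
  commands="0 0 0 -28.3 6.2 28.6 -1;0 0 0 -28.3 6.2 28.6 -1;0 0 0 -28.3 6.2 28.6 -1;0 0 0 -28.3 6.2 28.6 -1;0 0 0 -28.3 6.2 28.6 -1",
)

```text
t: 52.45
tcp_pos: [0.4868, -0.2542, 0.333]
tool_rot: [0.484, 0.741, 0.458, -0.079]
force: [0.3, -0.3, -0.0]
finger_gap: 0.401
gripper_force: 35.4
```

Request:
move_arm(
  commands="0 0 0 -28.3 6.2 28.6 -1;0 0 0 -28.3 6.2 28.6 -1;0 0 0 -28.3 6.2 28.6 -1;0 0 0 -28.3 6.2 28.6 -1;0 0 0 -28.3 6.2 28.6 -1",
)

```text
t: 53.08
tcp_pos: [0.4872, -0.2536, 0.3335]
tool_rot: [0.629, 0.462, 0.615, -0.108]
force: [0.0, -0.1, -0.4]
finger_gap: 0.403
gripper_force: 35.4
```

Request:
move_arm(
  commands="0 0 0 -28.3 6.2 28.6 -1;0 0 0 -28.3 6.2 28.6 -1;0 0 0 -28.3 6.2 28.6 -1;0 0 0 -28.3 6.2 28.6 -1;0 0 0 -28.3 6.2 28.6 -1",
)

```text
t: 53.7
tcp_pos: [0.4877, -0.2535, 0.3339]
tool_rot: [0.696, 0.126, 0.695, -0.124]
force: [-0.1, -0.2, 0.0]
finger_gap: 0.4
gripper_force: 35.4
```

Run:
```python
from fk import *
s=telemetry.sense();p,r=now();print(p.round(1),r.as_matrix().round(3).tolist(),s['q'].round(3))
a=np.radians(20);T=(468.2+22.5*np.cos(a),-261.2+22.5*np.sin(a),195);print(T);plan((p,r),[(T,horiz(20))])
```

```text
[ 487.7 -253.5  333.9] [[0.001, 0.348, 0.937], [0.004, -0.937, 0.348], [1.0, 0.003, -0.002]] [-1.311  0.655  2.104  1.481  1.605 -1.193]
(np.float64(489.3430839676829), np.float64(-253.50454677517243), 195)
[-1.389e+02  1.000e-01  1.800e+00] [-0.4  0.1  0.2] len 139 ang 0
```

Request:
move_arm(
  commands="-50 0 2 0 0 0 -1;-100 0 2 0 0 0 -1;-139 0 2 0 0 0 -1;-139 0 2 0 0 0 -1;-139 0 2 0 0 0 -1",
)

```text
t: 54.32
tcp_pos: [0.4894, -0.2546, 0.1957]
tool_rot: [0.696, 0.126, 0.696, -0.123]
force: [0.3, -0.3, -0.4]
finger_gap: 0.399
gripper_force: 35.4
```

Run:
```python
from h import *
p,r=now();print(p.round(1),(p-22.5*r.apply([0,0,1])).round(1)); snap('scene','scene6');c=cam('scene6')
ax=(p-22.5*r.apply([0,0,1]))/1e3
im=cv2.imread('pics/scene6.png');hsv=cv2.cvtColor(im,cv2.COLOR_BGR2HSV);m=((hsv[:,:,0]>4)&(hsv[:,:,0]<18)&(hsv[:,:,1]>120)).astype(np.uint8)
B,M=proj(c,ax+[0,0,.014]),proj(c,ax-[0,0,.086]);print('pred base,mouth',B,M)
u,v=((B+M)/2).astype(int);w=np.zeros_like(m);w[v-30:v+30,u-20:u+20]=m[v-30:v+30,u-20:u+20];ys,xs=np.nonzero(w)
print(xs.min(),xs.max(),ys.min(),ys.max(),'centroid',xs.mean(),ys.mean()); print('low end centre',xs[ys>ys.max()-5].mean(),'peg2 top',proj(c,(.4682,-.2612,.06)))
h=hsv[int(proj(c,(.4682,-.2612,.06))[1])-8:,:]; q=proj(c,(.4682,-.2612,.037)).astype(int); g=im[q[1]-14:q[1]+14,q[0]-10:q[0]+10].max(2); yy,xx=np.nonzero(g<110); print('dark peg px centroid',xx.mean()+q[0]-10,yy.mean()+q[1]-14,len(xx),'pred mid',proj(c,(.4682,-.2612,.037)))
```

```text
[ 489.4 -254.6  195.7] [ 468.3 -262.4  195.7]
pred base,mouth [219.33731596 137.09728904] [222.07531519 161.6418905 ]
214 226 133 164 centroid 220.0 147.6651376146789
low end centre 222.0 peg2 top [223.62798546 173.0390771 ]
dark peg px centroid 226.62857142857143 171.74285714285713 70 pred mid [224.18650898 178.07457634]
```

Request:
move_arm(
  commands="-20 -1 0 0 0 0 -1;-40 -1 0 0 0 0 -1;-50 -1 0 0 0 0 -1;-60 -1 0 0 0 0 -1;-60 -1 0 0 0 0 -1",
)

```text
t: 55.0
tcp_pos: [0.4886, -0.2535, 0.1346]
tool_rot: [0.697, 0.124, 0.696, -0.124]
force: [0.2, -0.1, -0.5]
finger_gap: 0.399
gripper_force: 35.4
```

Request:
move_arm(
  commands="-10 0 0 0 0 0 -1;-20 0 0 0 0 0 -1;-30 0 0 0 0 0 -1;-32 0 0 0 0 0 -1;-32 0 0 0 0 0 -1",
)

```text
t: 55.62
tcp_pos: [0.4884, -0.2532, 0.1022]
tool_rot: [0.697, 0.123, 0.696, -0.124]
force: [-0.0, 0.5, 0.1]
finger_gap: 0.398
gripper_force: 35.4
```

Request:
move_arm(
  commands="-1 0 0 0 0 0 -1;-2 0 0 0 0 0 -1;-3 0 0 0 0 0 -1;-4 0 0 0 0 0 -1;-4 0 0 0 0 0 -1",
)

```text
t: 56.25
tcp_pos: [0.4884, -0.2531, 0.1]
tool_rot: [0.695, 0.123, 0.697, -0.124]
force: [-0.4, -0.7, 5.0]
finger_gap: 0.399
gripper_force: 34.7
```

Request:
move_arm(
  commands="3 0 0 0 0 0 -1;3 0 0 0 0 0 0.15;3 0 0 0 0 0 0.15;3 0 0 0 0 0 0.15;3 0 -5 0 0 0 0.15",
)

```text
t: 56.88
tcp_pos: [0.4837, -0.2547, 0.1013]
tool_rot: [0.697, 0.124, 0.696, -0.124]
force: [0.7, 0.0, 0.1]
finger_gap: 0.578
gripper_force: 0.0
```

Request:
move_arm(
  commands="0 0 -15 0 0 0 0.15;0 0 -30 0 0 0 0.15;0 0 -45 0 0 0 0.15;0 0 -60 0 0 0 0.15;0 0 -65 0 0 0 0.15",
)

```text
t: 57.5
tcp_pos: [0.4219, -0.2783, 0.1014]
tool_rot: [0.697, 0.123, 0.696, -0.123]
force: [-0.2, -0.2, -0.2]
finger_gap: 0.575
gripper_force: 0.0
```

Request:
move_arm(
  commands="60 0 0 0 0 0 0.15;120 0 0 0 0 0 0.15;180 0 0 0 0 0 0.15;220 0 0 0 0 0 0.15;230 0 0 0 0 0 0.15",
)

```text
t: 58.12
tcp_pos: [0.4231, -0.2764, 0.3334]
tool_rot: [0.697, 0.125, 0.696, -0.123]
force: [-0.3, -0.1, 0.6]
finger_gap: 0.575
gripper_force: 0.0
```

Run:
```python
from h import *
p,r=now();print(p.round(1),telemetry.sense()['q'].round(3))
a,b=cam('scene0'),cam('side0')
S=lambda u,v:(a,u/2.9+145,v/2.9+140); T=lambda u,v:(b,u/2+160,v/2+90)
print('box top corner near',tri(S(105,320),T(435,207))*1e3,'bottom',atz(a,*S(128,372)[1:],0)*1e3,atz(b,*T(420,262)[1:],0)*1e3)
for x in ('scene7','side7'):
    snap(x[:-1],x);c=cam(x);im=cv2.imread(f'pics/{x}.png');hsv=cv2.cvtColor(im,cv2.COLOR_BGR2HSV);m=((hsv[:,:,0]>4)&(hsv[:,:,0]<18)&(hsv[:,:,1]>120)).astype(np.uint8)
    for q,h in(((.4452,-.4195),.08),((.4682,-.2612),.1)):
        B,M=proj(c,(*q,.014+h)),proj(c,(*q,.014));u,v=((B+M)/2).astype(int);w=np.zeros_like(m);w[v-30:v+30,u-20:u+20]=m[v-30:v+30,u-20:u+20];ys,xs=np.nonzero(w)
        if len(xs): print(x,'base',B.round(),'mouth',M.round(),'seen',xs.min(),xs.max(),ys.min(),ys.max(),len(xs))
```

```text
[ 423.1 -276.4  333.4] [-1.484  0.654  2.125  1.322  1.662 -1.223]
box top corner near [ 805.82115809 -135.18218252  100.5375444 ] bottom [ 791.4539655  -133.73194653    0.        ] [ 797.2504019  -139.99064264    0.        ]
scene7 base [191. 144.] mouth [194. 162.] seen 188 197 143 163 123
scene7 base [222. 161.] mouth [225. 183.] seen 219 229 159 184 169
side7 base [382. 339.] mouth [375. 358.] seen 379 381 344 344 3
side7 base [332. 281.] mouth [328. 307.] seen 337 337 281 281 1
```

Request:
move_arm(
  commands="10 0 40 28.3 -6.2 -28.6 -1;10 0 40 28.3 -6.2 -28.6 -1;10 0 40 28.3 -6.2 -28.6 -1;10 0 40 28.3 -6.2 -28.6 -1;10 0 40 28.3 -6.2 -28.6 -1",
)

```text
t: 58.85
tcp_pos: [0.4613, -0.2644, 0.3402]
tool_rot: [0.63, 0.461, 0.616, -0.108]
force: [-0.4, 0.3, -0.5]
finger_gap: -0.0
gripper_force: 0.0
```

Request:
move_arm(
  commands="0 0 0 28.3 -6.2 -28.6 -1;0 0 0 28.3 -6.2 -28.6 -1;0 0 0 28.3 -6.2 -28.6 -1;0 0 0 28.3 -6.2 -28.6 -1;0 0 0 28.3 -6.2 -28.6 -1",
)

```text
t: 59.48
tcp_pos: [0.4609, -0.2628, 0.3407]
tool_rot: [0.485, 0.74, 0.46, -0.08]
force: [0.1, -0.6, -0.6]
finger_gap: -0.002
gripper_force: 0.0
```

Request:
move_arm(
  commands="0 0 0 28.3 -6.2 -28.6 -1;0 0 0 28.3 -6.2 -28.6 -1;0 0 0 28.3 -6.2 -28.6 -1;0 0 0 28.3 -6.2 -28.6 -1;0 0 0 28.3 -6.2 -28.6 -1",
)

```text
t: 60.1
tcp_pos: [0.4601, -0.262, 0.3405]
tool_rot: [0.28, 0.927, 0.247, -0.041]
force: [-0.5, -0.5, -0.4]
finger_gap: 0.004
gripper_force: 0.0
```

Request:
move_arm(
  commands="0 0 0 28.3 -6.2 -28.6 -1;0 0 0 28.3 -6.2 -28.6 -1;0 0 0 28.3 -6.2 -28.6 -1;0 0 0 28.3 -6.2 -28.6 -1;0 0 0 28.3 -6.2 -28.6 -1",
)

```text
t: 60.72
tcp_pos: [0.4591, -0.2621, 0.3397]
tool_rot: [0.04, 0.999, 0.003, 0.003]
force: [0.6, 0.2, -0.2]
finger_gap: 0.001
gripper_force: 0.0
```

Run:
```python
from h import *
p,r=now();print(p.round(1),telemetry.sense()['q'].round(3))
plan((p,r),[((700,-205,280),down(175.4)),((728,-205,220),down(175.4)),((728,-203,75),down(175.4)),((655,-198,75),down(175.4))])
```

```text
[ 459.1 -262.1  339.7] [-0.735  0.28   1.529  0.008  1.332 -2.228]
[-235.3   75.6   61.4] [0.3 0.3 0.1] len 255 ang 0
[-27.9   2.2  60. ] [0. 0. 0.] len 66 ang 0
[  0.2   2.  145. ] [0. 0. 0.] len 145 ang 0
[73.2 -0.9  0. ] [0. 0. 0.] len 73 ang 0
```

Request:
move_arm(
  commands="-235 76 61 0 0 0 -1;-235 76 61 0 0 0 -1;-235 76 61 0 0 0 -1;-235 76 61 0 0 0 -1;-235 76 61 0 0 0 -1",
)

```text
t: 61.35
tcp_pos: [0.7027, -0.2053, 0.2761]
tool_rot: [0.039, 0.999, 0.003, 0.001]
force: [-1.9, 0.0, -0.8]
finger_gap: -0.002
gripper_force: 0.0
```

Request:
move_arm(
  commands="-28 3 30 0 0 0 -1;-28 3 70 0 0 0 -1;-28 4 130 0 0 0 -1;-28 4 170 0 0 0 -1;-28 4 205 0 0 0 -1",
)

```text
t: 61.98
tcp_pos: [0.7288, -0.2056, 0.0747]
tool_rot: [0.041, 0.999, 0.002, 0.002]
force: [-0.2, -0.3, 0.3]
finger_gap: -0.003
gripper_force: 0.0
```

Request:
move_arm(
  commands="15 4 0 0 0 0 -1;32 4 0 0 0 0 -1;49 4 0 0 0 0 -1;65 4 0 0 0 0 -1;76 4 0 0 0 0 -1",
)

```text
t: 62.6
tcp_pos: [0.6543, -0.196, 0.0769]
tool_rot: [0.04, 0.999, 0.001, 0.004]
force: [0.8, -0.2, -0.8]
finger_gap: 0.004
gripper_force: 0.5
```

Request:
move_arm(
  commands="3 0 0 0 0 0 -1;6 0 0 0 0 0 -1;9 0 0 0 0 0 -1;12 0 0 0 0 0 -1;12 0 0 0 0 0 -1",
)

```text
t: 63.22
tcp_pos: [0.6435, -0.1929, 0.077]
tool_rot: [0.038, 0.999, 0.0, 0.004]
force: [-0.0, -0.2, 0.4]
finger_gap: 0.003
gripper_force: 0.0
```

Request:
move_arm(
  commands="2 -2 0 0 0 0 -1;4 -2 0 0 0 0 -1;6 -2 0 0 0 0 -1;8 -2 0 0 0 0 -1;8 -2 0 0 0 0 -1",
)

```text
t: 63.85
tcp_pos: [0.639, -0.1951, 0.0773]
tool_rot: [0.038, 0.999, -0.001, 0.008]
force: [7.5, 0.2, -4.7]
finger_gap: 0.004
gripper_force: 3.9
```

Run:
```python
from h import *
print(now()[0]); 
for x in('scene8','side8'):
    snap(x[:-1],x); c=cam(x); print(x,'off ball',proj(c,(.6224,-.1946,.084)).round(1),'on ball',proj(c,(.687,-.200,.084)).round(1),'tcp',proj(c,now()[0]/1e3).round(1))
    im=cv2.imread(f'pics/{x}.png'); 
    for nm,P in(('off',(.6224,-.1946,.084)),('on',(.687,-.2,.084))):
        u,v=proj(c,P).round().astype(int); print(nm,im[v-2:v+3,u-2:u+3].mean((0,1)).round())
```

```text
[ 639.02632338 -195.10323392   77.30683303]
scene8 off ball [208.  204.5] on ball [192.2 216.9] tcp [204.5 209.3]
off [33. 29. 28.]
on [185. 110.  57.]
side8 off ball [350.9 240.5] on ball [368.  229.6] tcp [354.8 239.2]
off [54. 47. 44.]
on [58. 50. 45.]
```

Request:
move_arm(
  commands="-30 0 0 0 0 0 -1;-60 0 0 0 0 0 -1;-75 0 0 0 0 0 -1;-85 0 -60 0 0 0 -1;-85 0 -122 0 0 0 -1",
)

```text
t: 64.58
tcp_pos: [0.7186, -0.2009, 0.1991]
tool_rot: [0.038, 0.999, 0.001, 0.002]
force: [0.6, -0.4, 0.2]
finger_gap: -0.001
gripper_force: 0.0
```

Request:
move_arm(
  commands="0 0 -60 0 0 0 -1;0 0 -120 0 0 0 -1;60 60 -150 0 0 0 -1;120 90 -150 0 0 0 -1;170 100 -150 0 0 0 -1",
)

```text
t: 65.2
tcp_pos: [0.5699, -0.0937, 0.3483]
tool_rot: [0.037, 0.999, -0.0, 0.004]
force: [-0.2, -0.2, 0.0]
finger_gap: -0.003
gripper_force: 0.0
```

Run:
```python
from h import *
print(now()[0]); snap('scene','scene9');snap('side','side9')
a=cv2.imread('pics/scene9.png')[130:330,150:420];b=cv2.imread('pics/side9.png')[120:390,180:420]
o=np.zeros((600,800,3),np.uint8);a=cv2.resize(a,(450,333),interpolation=cv2.INTER_CUBIC);b=cv2.resize(b,(350,394),interpolation=cv2.INTER_CUBIC)
o[:333,:450]=a;o[:394,450:]=b; z=cv2.imread('pics/scene9.png')[135:235,165:265]; o[335:600,:265]=cv2.resize(z,(265,265),interpolation=cv2.INTER_CUBIC)
cv2.imwrite('pics/c7.png',o)
```

```text
[569.88250377 -93.70807618 348.29330586]
```

View pics/c7.png

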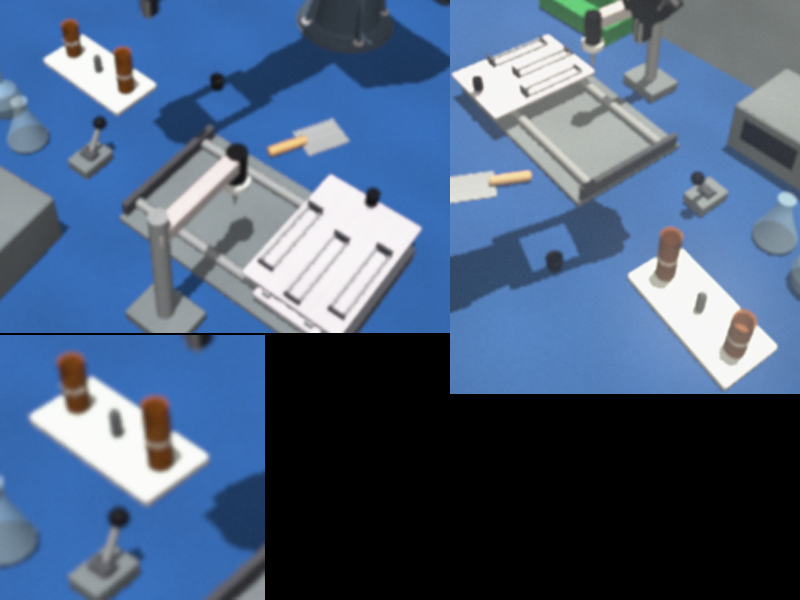

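Both tubes stand upright on the end pegs of the rack (scene panel (70,38) and (123,70)). The lever's ball is back at its off position (98,123), and the knob at (372,197) is where it was when the carriage was homed. I'll check that knob position in pixels, then hand in.

Run:
```python
from h import *
ok=True
for n,w in(('scene',(355,232,390,262)),('side',(175,160,225,200))):
    a=cv2.imread(f'pics/{n}2.png',0);b=cv2.imread(f'pics/{n}9.png',0);u0,v0,u1,v1=w
    m=cv2.matchTemplate(cv2.resize(b[v0-6:v1+6,u0-6:u1+6],None,fx=4,fy=4),cv2.resize(a[v0:v1,u0:u1],None,fx=4,fy=4),cv2.TM_CCOEFF_NORMED)
    _,s,_,l=cv2.minMaxLoc(m);d=np.array(l)/4-6;print(n,s,d)
    if n=='scene' and np.abs(d).max()>1: ok=False
if ok: print(ticket.sign_off())
```

```text
scene 0.9774048328399658 [0.25 0.  ]
side 0.9741422533988953 [-0.25  0.  ]
the job is handed in; nothing more can be done
None
```

The job is handed in, with no verdict shown: only the middle and long tubes were present, both rings were held under the needle (within about 1.5 mm, measured), the carriage is home, both tubes stand mouth down on the rack's two end pegs, and the lamp is off.

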